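Nip a glass vial in the bench caliper

ROBOT

A 6-joint arm with a two-finger parallel gripper is mounted at the origin on the work surface. World frame = base frame: x ahead of the robot, y to its left, z up, the work surface at z = 0. Lengths are in mm, angles in rad, forces in N, time in s.
With the tool pointing down it reaches from about 275 to 1000 mm from the base axis. Payload 8.4 kg.
Tool frame: the origin (TCP) lies at the very end of the fingers, on their centre line; the grasp point (between the pads) lies 19 mm behind it; z points along the fingers, y is the direction in which the jaws open and shut (so a half turn about z gives the same grasp; the last joint's range is limited). The gripper opens to 85 mm and grips with 20 to 120 N. Pads are 22 mm wide; open, the fingers measure 114 mm over their backs; the gripper's body (76 mm by 85 mm) begins 54 mm behind the grasp point. The pads swing forward as they close: fully open they stand 13 mm farther back than shut.
Start: joints at [-1.173, 0.353, 1.633, -0, 1.155, -0.002], TCP at [243.27, -575.715, 204.681] pointing down, gripper open.
Joint ranges: [-2.63, 2.63], [-0.92, 2.1], [0.06, 2.66], [-1.3, 4.44], [0, 2.69], [-3.02, 3.02]. Speed limits (rad/s): [2.22, 2.22, 2.79, 3.14, 3.14, 3.14].

INTERFACE

Orientations are given as [roll, pitch, yaw] about the fixed x, y, z axes, in that order (R = Rz(yaw) Ry(pitch) Rx(roll)).
In Python, from rig import r gives the robot as it stands.
- The arm moves only by the tool move_arm, never from a script. Its argument "increments" is a list of rows, each an object of numbers: "tx", "ty", "tz": the shift along the tool's x, y, z in cm; "rx", "ry", "rz": the turn, a rotation vector about the tool's x, y, z in degrees; "gripper": the gripper's target within -1 to 1 (fully open at 1, half-way at 0, shut at -1). A call has 1 to 12 rows; each row shifts and turns the commanded pose from where the row before left it, along the tool's axes as they then stand; what a row does not reach is not made up. A row lasts 1/10 s, in which the tool goes at most 50 mm and 8.59 degrees, less where a joint would pass 70% of its speed; a pose out of reach is approached as far as the arm can. A call is refused whole if a number of a shift passes 5 or a number of a turn 8.59, either way. A call with a gripper value outside its range is refused whole. The fingers move at their own pace and stop on an object; "squeeze" is the grip in N (left out, the last holds). Time passes only in rows, so rows that do not move let the fingers close. It gives the time, the measured TCP pose, the force and the opening at its end, in the units of the state.
- r.sense(): the state, without advancing time (a new reading comes with each control period).
- r.grab_frame(name): name is "side" or "top"; returns (picture, depth): 384x512x3 uint8, red, green, blue; 384x512 float32, mm along the optical axis (not along the pixel's ray), 0 where there is no reading.
- r.camera_model(name): a dict with "fx", "fy", "cx", "cy" (pixels), "R" (3x3) and "t" (3): a world point X has camera coordinates R X + t. Camera axes: x right, y down, z forward; pixel columns grow to the right and rows downward; lengths in mm; the calibration is good to about 2 mm. A picture is of the moment at which its call begins. camera_model takes no time and is no camera call.
- r.sign_off(): hands the job in, once; it reports no verdict.
Trained networks look in the newest picture that a camera, given by its name, has taken for a name from the list of things; names that differ only in an ending like _2 or _b are one class to them, and where a whole thing is asked for, a point or a joint stands for the part that bears it (a point fixed in the world has none). Each returns a list of dicts, best first, with "confidence" (0 to 1); they miss things now and then, are a little off and sometimes report something else, mostly with a low value. They report only what shows in the picture. A call takes as long as a camera call. They do not tell look-alikes from the thing itself.
- r.cut_out(query, camera): "mask" (384x512 bool, what is visible of it) and "bbox" ([left, top, right, bottom] in pixels, round what is visible of it).
- r.place_of(query, camera): "location" ([row, column] in pixels: a listed point, or the origin of a listed thing).
The state is a dict: "clock": time; "qpos": joint angles; "qvel": joint speeds; "joint_efforts": joint torques, N m; "eef_pos": TCP position; "tcp_rot": TCP orientation; "contact_force": force on the tool from outside, world axes, zero at the start; "wrist_torque": the same for the moment, N m; "opening": opening from 0.0 (shut) to 1.0 (fully open).
Only numpy, scipy, OpenCV 4.12 (cv2) and the standard library are available. Lean on these libraries where they do the work, as an engineer would, in place of code of your own. Each camera call takes 0.05 s, during which the arm holds its last target. There are 200 camera calls.

TASK

Stand the medium-sized amber glass vial (neither the slim one nor the squat jar) upright on the base of the bench caliper between its open jaws and let go of it, then slide the caliper's moving jaw closed by its carriage until both jaws bear on the glass with a light nip, never pressing hard or forcing the jaw askew, and let go, leaving the vial nipped between the jaws. Do not drop the vial and do not disturb the other things.

Things in the scene. Friction and masses are not known exactly. Their poses are not given: they have to be found in the camera images.
- vial_center (a point): the medium amber glass vial with a white screw cap, about 45 g, standing upright: round glass body about 32 mm in diameter and 54 mm tall, cap 24 mm in diameter on top, 72 mm tall in all. The point is on its axis half-way up, 36 mm above its foot. It stands on the table in one of three places that it shares with the slim vial and the jar.
- gauge: the bench caliper, fixed to the table: a flat grey base plate 150 mm (its x) by 240 mm (its y) by 15 mm thick, the origin at the centre of its underside, z up. A steel beam runs along its y over x = 42 to 58 mm, at z = 28 to 46 mm, in end blocks 47 mm high. Two steel jaws stick out from the beam over the plate, to x = -35 mm. The moving jaw is the one on the +y side.
- zero (a point): a mark on the caliper at its x = -8 mm, y = -55 mm, 36 mm above the table: half-way along the jaws, where the stationary jaw's face, looking to +y, stands on average. That jaw (12 mm thick, at -y, its clamp block up to 60 mm high) is re-set by up to 22 mm either way along y from job to job; this mark does not follow it. A vial stands well at this x, foot on the plate, 5 to 10 mm clear of the moving jaw.
- carriage (a joint): position of the moving jaw's carriage along the beam in m: 0 when the jaw's face is at y = -55 mm of the caliper, growing as it opens towards the caliper's +y; the jaw's face is at y = -55 mm + this value. It starts open at 85 to 100 mm. It slides against a dry friction of about 5 N and stays where it is left.
- grip (a point): the thumb grip of the carriage: an upright aluminium block over the beam, 14 mm wide along the caliper's y, 26 mm along its x, standing on the carriage (36 mm along y, 30 mm along x, top 54 mm above the table), its own top 96 mm above the table. The point is in the middle of the block 84 mm above the table (12 mm below its top). It can be pinched from above across its 14 mm.
- jaw: the moving jaw (12 mm thick, z = 25 to 47 mm); its origin lies on the beam's centre line at table height, level with the jaw's face in y; axes parallel to the caliper's while it is square. It springs a little about an upright axis at the carriage: with the vial midway along it, each mm pushed on after contact adds about 3.5 N at the glass and 0.017 rad of skew (3 N: 0.015 rad; over 7 N is too hard a press).
- slim_vial: a bystander, to be left alone: a slim amber glass vial with white cap, 20 mm wide, 94 mm tall; origin at the centre of its underside.
- jar: a bystander, to be left alone: a squat amber glass jar with white cap, 58 mm wide, 48 mm tall; origin at the centre of its underside.
- beaker: a bystander, to be left alone: an empty clear glass beaker, 68 mm wide, 90 mm tall; origin at the centre of its underside.
- mortar: a bystander, to be left alone: a white ceramic mortar bowl, 100 mm wide, 60 mm tall; origin at the centre of its underside.
- spatula: a bystander, to be left alone: a steel spatula lying flat, 180 mm long; origin at the centre of its underside.
Not all that is in view belongs to the job. Leave any red look-alike of the part that bears vial_center alone.

How it is judged:
By the outcome, as a careful person would: the job done as asked, in the order asked, and still so for the second after the job is handed in, with the robot touching nothing.
It also fails if it takes over 54 s, if anything falls off the work surface, if the arm or the gripper's body presses on something with over 40 N, if the wrist force passes 120 N, or if a joint passes its speed limit or range.

## Working session

There is one attempt and no reset: what is moved stays moved. The work goes in short steps, Python scripts to look and compute and a tool call to move; the robot and the scene stay as the last step left them, time stands still between calls to the robot, and variables do not carry over. Pictures are saved under pics/ and viewed, about 8 in all and at most 12, crops included, and the job is handed in when it is done.

Besides the shell and the picture viewer there is one more tool, called after "Request:" as a command line: name --argument value ..., lists and objects as JSON in quotes. move_arm: Moves the arm, as the interface text tells. Its arguments: {"type":"object","properties":{"increments":{"type":"array","items":{"type":"object","properties":{"tx":{"type":"number"},"ty":{"type":"number"},"tz":{"type":"number"},"rx":{"type":"number"},"ry":{"type":"number"},"rz":{"type":"number"},"gripper":{"type":"number"}}}},"squeeze":{"type":"number"}},"required":["increments"]}

```bash
ls; mkdir -p pics; cat > h.py <<'E'
import numpy as np, cv2
from rig import r
def snap(cam,name):
    im,d=r.grab_frame(cam); cv2.imwrite(f'pics/{name}.png',im[:,:,::-1]); return im,d
def ray(cam,row,col):
    m=r.camera_model(cam);R=np.array(m['R']);t=np.array(m['t'])
    v=R.T@np.array([(col-m['cx'])/m['fx'],(row-m['cy'])/m['fy'],1]); return -R.T@t,v
def atz(cam,row,col,z):
    c,v=ray(cam,row,col); return c+v*(z-c[2])/v[2]
def cloud(cam,d):
    m=r.camera_model(cam);R=np.array(m['R']);t=np.array(m['t'])
    v,u=np.mgrid[:d.shape[0],:d.shape[1]]
    P=np.stack([(u-m['cx'])/m['fx']*d,(v-m['cy'])/m['fy']*d,d],-1)
    return (P-t)@R
def tri(a,b):
    (c1,v1),(c2,v2)=a,b
    v1=v1/np.linalg.norm(v1);v2=v2/np.linalg.norm(v2)
    s=np.linalg.lstsq(np.stack([v1,-v2],1),c2-c1,rcond=None)[0]
    p,q=c1+s[0]*v1,c2+s[1]*v2
    return (p+q)/2,np.linalg.norm(p-q)
E
python3 - <<'E'
from h import *
np.set_printoptions(precision=1,suppress=True)
fr={}
for c in('side','top'):
    fr[c]=snap(c,c+'0'); np.savez(f'{c}0.npz',im=fr[c][0],d=fr[c][1])
for n in('vial_center','zero','grip','carriage','gauge','jaw','slim_vial','jar','beaker','mortar','spatula'):
    L={}
    for c in fr:
        try:L[c]=r.place_of(n,c)
        except Exception as e: print(n,e);L[c]=[]
        print(n,c,[(np.round(x['location'],1).tolist(),round(x['confidence'],2)) for x in L[c]])
    if L['side'] and L['top']:
        print('  tri',tri(ray('side',*L['side'][0]['location']),ray('top',*L['top'][0]['location'])))
print(r.sense())
a=np.hstack([cv2.imread('pics/side0.png'),cv2.imread('pics/top0.png')]);cv2.imwrite('pics/a.png',cv2.resize(a,(800,300)))
E
```

```text
pics
vial_center side [([274.6, 268.7], 0.82), ([248.5, 280.9], 0.69)]
vial_center top [([157.3, 311.3], 0.61), ([176.3, 336.1], 0.56)]
  tri (array([ 614.4, -143.5,  -58.4]), np.float64(48.82758500341165))
zero side [([192.4, 228.0], 0.71), ([275.7, 268.3], 0.68)]
zero top [([192.8, 229.7], 0.59)]
  tri (array([525.4,  91.6,  21.2]), np.float64(1.058778806749441))
grip side [([157.8, 249.2], 0.74)]
grip top [([156.5, 201.0], 0.85)]
  tri (array([606.6, 161. ,  81.4]), np.float64(9.693512899775472))
carriage it knows: beaker, gauge, grip, jar, jaw, mortar, slim_vial, spatula, vial_center, zero
carriage side []
carriage it knows: beaker, gauge, grip, jar, jaw, mortar, slim_vial, spatula, vial_center, zero
carriage top []
gauge side [([186.0, 231.8], 0.97)]
gauge top [([110.3, 289.9], 0.61), ([187.5, 215.5], 0.57)]
  tri (array([587.8, -65.2, 240.3]), np.float64(169.2889039568631))
jaw side [([181.0, 248.3], 0.6)]
jaw top [([164.8, 212.4], 0.43)]
  tri (array([600.2, 140.8,   8.3]), np.float64(8.632728183631386))
slim_vial side [([318.9, 228.5], 0.5)]
slim_vial top [([220.9, 367.4], 0.
[... 338 characters left out ...]
059818931384))
mortar side [([330.6, 358.7], 0.6), ([143.8, 157.5], 0.55)]
mortar top [([120.2, 386.9], 0.85)]
  tri (array([ 735.5, -356. ,   -4.9]), np.float64(0.3711507250746857))
spatula side [([143.1, 159.1], 0.6)]
spatula top [([263.2, 117.3], 0.69)]
  tri (array([340.8, 393.9,  -4.8]), np.float64(2.57450076053495))
{'clock': 1.1, 'qpos': array([-1.2,  0.4,  1.6, -0. ,  1.2, -0. ]), 'qvel': array([-0., -0., -0., -0.,  0., -0.]), 'joint_efforts': array([  0. , -60.5, -34.2,  -0. ,   0. ,  -0. ]), 'eef_pos': array([ 243.3, -575.7,  204.7]), 'tcp_rot': array([3.1, 0. , 0.4]), 'contact_force': array([ 0.4,  0.4, -0.2]), 'wrist_torque': array([0. , 0.1, 0. ]), 'opening': 1.0002722688738224}
```

View pics/top0.png

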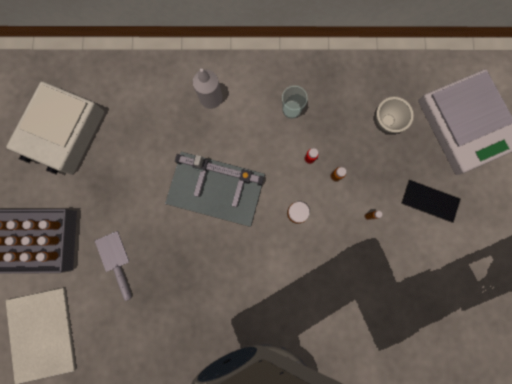

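View pics/side0.png

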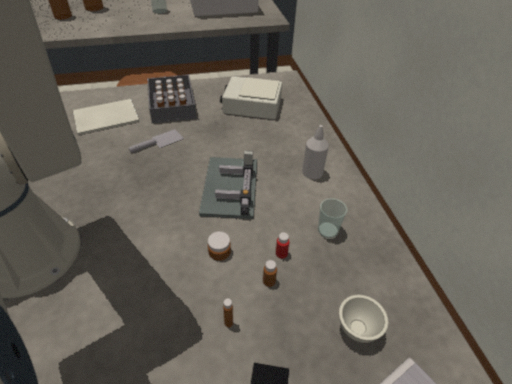

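```bash
python3 - <<'E'
from h import *
np.set_printoptions(precision=1,suppress=True)
print('vial tri',tri(ray('side',274.6,268.7),ray('top',176.3,336.1)))
for c in('side','top'):
    z=np.load(c+'0.npz');im,d=z['im'],z['d'];P=cloud(c,d)
    m=r.camera_model(c);print(c,m['fx'],'cam at',-np.array(m['R']).T@np.array(m['t']))
    # table check
    t=P[(P[...,2]>-12)&(P[...,2]<8)&(P[...,0]>300)&(P[...,0]<650)&(P[...,1]>-300)&(P[...,1]<350)]
    print('table z',np.median(t[:,2]),t[:,2].std())
    # caliper region
    q=(P[...,0]>450)&(P[...,0]<680)&(P[...,1]>-30)&(P[...,1]<260)
    for lo,hi,n in((8,22,'plate'),(36,52,'beam/jaws'),(52,66,'carr/clamp'),(75,105,'grip')):
        k=q&(P[...,2]>lo)&(P[...,2]<hi);X=P[k]
        if len(X)>4:
            rc=cv2.minAreaRect(X[:,:2].astype(np.float32));print(c,n,len(X),X.mean(0),rc)
    for n,p in(('vial',(590,-195)),('red',(640,-125))):
        k=(abs(P[...,0]-p[0])<45)&(abs(P[...,1]-p[1])<45)&(P[...,2]>12);X=P[k]
        k2=X[:,2]>60
        print(c,n,len(X),X.min(0),X.max(0),X.mean(0),X[k2].mean(0) if k2.any() else '',k2.sum())
a=cv2.imread('pics/top0.png')[135:235,150:350];b=cv2.imread('pics/side0.png')[140:290,180:310]
a=cv2.resize(a,(800,400),interpolation=cv2.INTER_CUBIC)
cv2.imwrite('pics/topc.png',a)
E
```

```text
vial tri (array([ 570. , -197.4,   24.2]), np.float64(4.165979413277068))
side 377.6209841769091 cam at [ 411.7 -661.5  787.5]
table z -0.26369991905799317 1.49501544938228
side plate 2013 [523.7 118.4  14.6] ((535.924560546875, 130.59353637695312), (244.0081024169922, 149.97955322265625), 74.7055435180664)
side beam/jaws 539 [553.4  95.3  44.8] ((551.4851684570312, 127.36361694335938), (243.26315307617188, 98.31999206542969), 74.72107696533203)
side carr/clamp 134 [579.6  98.3  55.8] ((582.5452880859375, 109.67932891845703), (156.852783203125, 29.88652801513672), 75.57864379882812)
side grip 74 [596.5 164.6  89. ] ((598.1986694335938, 168.3001708984375), (19.47079849243164, 26.267698287963867), 79.2279052734375)
side vial 287 [ 555.3 -218.1   12.1] [ 587.  -190.1   74.4] [ 568.7 -208.4   49.7] [ 570.6 -203.6   70. ] 100
side red 264 [ 605.9 -147.8   12. ] [ 636.6 -117.3   74.6] [ 618.8 -137.    49. ] [ 620.8 -132.3   69.9] 88
top 360.71151907228113 cam at [405.3  18.1 988.2]
table z -0.44426645844525237 1.782467051799344
top plate 3649 [527.8 136.8  14.6] ((538.5438232421875, 132.99021911621094), (240.31817626953125, 150.26380920410156), 74.64581298828125)
top beam/jaws 773 [567.9 120.7  46. ] ((552.5636596679688, 129.0413818359375), (240.0599365234375, 100.35076141357422), 74.86229705810547)
top carr/clamp 174 [578.3  96.   55.3] ((583.8219604492188, 111.3740234375), (155.44891357421875, 29.19048309326172), 74.71089172363281)
top grip 74 [598.7 167.8  92.7] ((599.5846557617188, 168.9313201904297), (14.278097152709961, 25.902570724487305), 75.86849975585938)
top vial 159 [ 556.8 -214.6   12.1] [ 588.4 -184.4   75.4] [ 569.6 -195.9   55.3] [ 572.1 -199.2   70.6] 72
top red 150 [ 607.5 -142.3   12.8] [ 637.2 -112.9   75.3] [ 618.7 -125.6   55.9] [ 622.1 -128.3   71.3] 67
```

View pics/topc.png

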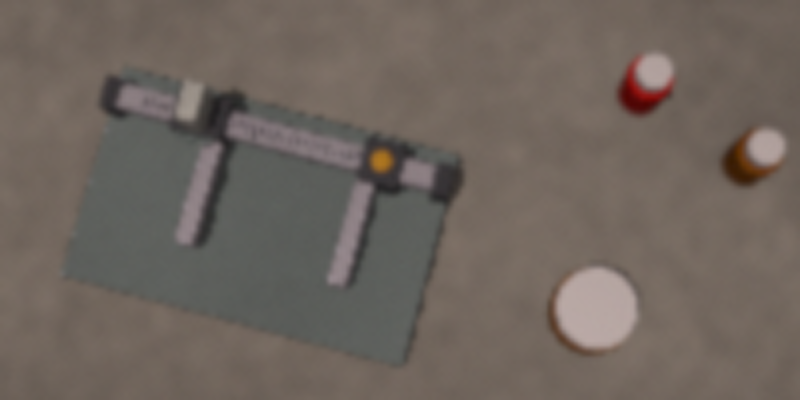

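```bash
cat >> h.py <<'E'
O=np.array([537.2,131.8]);TH=np.radians(-15.3);CX=np.array([np.cos(TH),np.sin(TH)]);CY=np.array([-np.sin(TH),np.cos(TH)])
OFF={'side':np.array([1.3,1.2]),'top':np.array([-1.3,-1.2])}   # bring both cameras to their mean
def cal(xy): return np.stack([(xy-O)@CX,(xy-O)@CY],-1)
def unc(x,y): return O+x*CX+y*CY
E
python3 - <<'E'
from h import *
from scipy.optimize import least_squares
np.set_printoptions(precision=1,suppress=True)
for c in('side','top'):
    z=np.load(c+'0.npz');P=cloud(c,z['d']);P[...,:2]+=OFF[c]
    X=P.reshape(-1,3);C=cal(X[:,:2])
    k=(X[:,2]>43)&(X[:,2]<49)&(C[:,0]>-32)&(C[:,0]<25)&(abs(C[:,1])<115)
    y=C[k,1]
    for n,s in(('fixed',y[y<0]),('moving',y[y>0])): print(c,n,len(s),s.min(),s.max(),np.percentile(s,[3,97]))
    k=(X[:,2]>93)&(X[:,2]<99)&(abs(C[:,0]-50)<30)&(abs(C[:,1])<115)
    print(c,'griptop',k.sum(),C[k].min(0),C[k].max(0),X[k].mean(0),np.median(X[k,2]))
    k=(X[:,2]>51)&(X[:,2]<57)&(abs(C[:,0]-50)<30)&(abs(C[:,1])<115)&(C[:,1]>0)
    print(c,'carr',C[k].min(0),C[k].max(0))
    for lo,hi,rad in((15,50,16),(69,80,12)):
        k=(abs(X[:,0]-572)<30)&(abs(X[:,1]+200)<30)&(X[:,2]>lo)&(X[:,2]<hi)
        A=X[k]
        f=least_squares(lambda p:np.hypot(A[:,0]-p[0],A[:,1]-p[1])-rad,[572,-200],loss='soft_l1')
        print(c,'vial',lo,k.sum(),f.x,A[:,2].max(),(A[:,:2].min(0)+A[:,:2].max(0))/2)
t,s=atz,None
zs=[atz('side',192.4,228,36)[:2]+OFF['side'],atz('top',192.8,229.7,36)[:2]+OFF['top']]
print('zero nn',zs,'expected',unc(-8,-55)); print(r.sense()['tcp_rot'],r.sense()['clock'])
E
```

```text
side fixed 73 -72.27682985339924 -55.47462426850362 [-70.2 -57.1]
side moving 64 30.826192490341423 48.527773915695015 [33.8 47.1]
side griptop 28 [37.2 45.6] [62.9 61. ] [598.3 168.7  95.2] 95.23387231156752
side carr [34.7 33. ] [64.8 70.8]
side vial 15 110 [ 572.9 -199.2] 49.840396475281636 [ 571.3 -207. ]
side vial 69 75 [ 573.2 -199.7] 74.35215301403892 [ 572.6 -200.2]
top fixed 89 -70.82674397732931 -58.7951238606887 [-70.6 -59.2]
top moving 95 33.02141854352789 45.39779977656511 [33.3 45. ]
top griptop 52 [37.2 44.2] [62.4 58. ] [599.  167.8  95.6] 95.55025737251944
top carr [34.8  5.8] [64.7 69. ]
top vial 15 43 [ 571.9 -201.7] 49.23167719210136 [ 567.9 -197. ]
top vial 69 61 [ 573.9 -196.3] 75.41533634542883 [ 571.5 -201.1]
zero nn [array([525. ,  78.4]), array([521.7,  89.3])] expected [515.   80.9]
[3.1 0.  0.4] 1.1
```

```bash
cat >> h.py <<'E'
def delta(x,y,z,yaw):
    s=r.sense();p=np.array(s['eef_pos']);w=s['tcp_rot'][2]
    Rm=lambda a:np.array([[np.cos(a),np.sin(a),0],[np.sin(a),-np.cos(a),0],[0,0,-1]])
    t=np.radians(yaw)
    print('rot',np.round(s['tcp_rot'],4),'rz total',np.round(-(np.degrees(t-w)+180)%360-180 if 0 else -((np.degrees(t-w)+180)%360-180),2))
    print('shift cm in target axes',np.round(Rm(t).T@(np.array([x,y,z])-p)/10,3),'in present axes',np.round(Rm(w).T@(np.array([x,y,z])-p)/10,3))
    print('F',np.round(s['contact_force'],2),'open',round(s['opening'],3),'t',s['clock'],'pos',np.round(p,1))
E
python3 -c "
from h import *
delta(572.2,-200.3,110,74.7)"
```

```text
rot [3.1416 0.     0.3998] rz total -51.79
shift cm in target axes [44.89  21.821  9.47 ] in present axes [ 44.912 -21.777   9.47 ]
F [ 0.42  0.41 -0.16] open 1.0 t 1.1 pos [ 243.3 -575.7  204.7]
```

Request:
move_arm --increments '[{"rz": -7.4,"gripper": 1},{"rz": -7.4},{"rz": -7.4},{"rz": -7.4},{"rz": -7.4},{"rz": -7.4},{"rz": -7.4}]' --squeeze 25

```text
invalid input
```

Request:
move_arm --increments '[{"tx": 3.74,"ty": 1.82},{"tx": 3.74,"ty": 1.82},{"tx": 3.74,"ty": 1.82,"tz": 0.5},{"tx": 3.74,"ty": 1.82,"tz": 1},{"tx": 3.74,"ty": 1.82,"tz": 1},{"tx": 3.74,"ty": 1.82,"tz": 1},{"tx": 3.74,"ty": 1.82,"tz": 1},{"tx": 3.74,"ty": 1.82,"tz": 1},{"tx": 3.74,"ty": 1.82,"tz": 1},{"tx": 3.74,"ty": 1.82,"tz": 1},{"tx": 3.74,"ty": 1.82,"tz": 1},{"tx": 3.74,"ty": 1.82,"tz": 1}]'

```text
invalid input
```

Request:
move_arm --increments '[{},{}]'

```text
invalid input
```

```bash
python3 -c "
from h import *
delta(572.2,-200.3,22,74.7)
a,_=snap('side','s1');b,_=snap('top','t1')
cv2.imwrite('pics/g1.png',np.hstack([cv2.resize(a[170:350,190:340],(400,480)),cv2.resize(b[110:260,270:395],(400,480))])[:,:,::-1])
"
```

```text
rot [3.1416 0.     0.3998] rz total -51.79
shift cm in target axes [44.89  21.821 18.27 ] in present axes [ 44.912 -21.777  18.27 ]
F [ 0.42  0.41 -0.16] open 1.0 t 1.1 pos [ 243.3 -575.7  204.7]
```

View pics/g1.png

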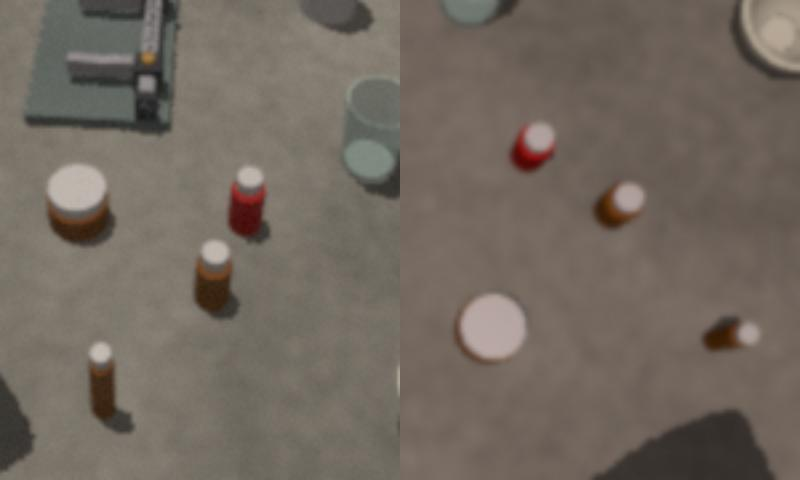

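The arm has not moved, because the calls were refused as invalid. The crop shows the amber vial at (213,275) left and (620,205) right, with the red look-alike beside it. I'll retry with every field written out.

Request:
move_arm --increments '[{"tx": 0,"ty": 0,"tz": 0,"rx": 0,"ry": 0,"rz": -7.4,"gripper": 1},{"tx": 0,"ty": 0,"tz": 0,"rx": 0,"ry": 0,"rz": -7.4,"gripper": 1},{"tx": 0,"ty": 0,"tz": 0,"rx": 0,"ry": 0,"rz": -7.4,"gripper": 1},{"tx": 0,"ty": 0,"tz": 0,"rx": 0,"ry": 0,"rz": -7.4,"gripper": 1},{"tx": 0,"ty": 0,"tz": 0,"rx": 0,"ry": 0,"rz": -7.4,"gripper": 1},{"tx": 0,"ty": 0,"tz": 0,"rx": 0,"ry": 0,"rz": -7.4,"gripper": 1},{"tx": 0,"ty": 0,"tz": 0,"rx": 0,"ry": 0,"rz": -7.4,"gripper": 1}]' --squeeze 25

```text
clock: 1.9
eef_pos: [243.3, -575.7, 204.7]
tcp_rot: [-3.142, 0.0, 1.309]
contact_force: [-0.1, 0.1, -1.0]
opening: 1.003
```

Request:
move_arm --increments '[{"tx": 3.74,"ty": 1.82,"tz": 0,"rx": 0,"ry": 0,"rz": 0,"gripper": 1},{"tx": 3.74,"ty": 1.82,"tz": 0,"rx": 0,"ry": 0,"rz": 0,"gripper": 1},{"tx": 3.74,"ty": 1.82,"tz": 0,"rx": 0,"ry": 0,"rz": 0,"gripper": 1},{"tx": 3.74,"ty": 1.82,"tz": 1,"rx": 0,"ry": 0,"rz": 0,"gripper": 1},{"tx": 3.74,"ty": 1.82,"tz": 1,"rx": 0,"ry": 0,"rz": 0,"gripper": 1},{"tx": 3.74,"ty": 1.82,"tz": 1,"rx": 0,"ry": 0,"rz": 0,"gripper": 1},{"tx": 3.74,"ty": 1.82,"tz": 1,"rx": 0,"ry": 0,"rz": 0,"gripper": 1},{"tx": 3.74,"ty": 1.82,"tz": 1,"rx": 0,"ry": 0,"rz": 0,"gripper": 1},{"tx": 3.74,"ty": 1.82,"tz": 1,"rx": 0,"ry": 0,"rz": 0,"gripper": 1},{"tx": 3.74,"ty": 1.82,"tz": 1,"rx": 0,"ry": 0,"rz": 0,"gripper": 1},{"tx": 3.74,"ty": 1.82,"tz": 1,"rx": 0,"ry": 0,"rz": 0,"gripper": 1},{"tx": 3.74,"ty": 1.82,"tz": 1,"rx": 0,"ry": 0,"rz": 0,"gripper": 1}]'

```text
clock: 3.1
eef_pos: [573.4, -199.0, 114.4]
tcp_rot: [3.141, 0.0, 1.304]
contact_force: [0.7, -0.3, -0.4]
opening: 0.996
```

```bash
python3 -c "
from h import *
a,_=snap('side','s1');b,_=snap('top','t1')
delta(572.2,-200.3,22,74.7)
cv2.imwrite('pics/g1.png',np.hstack([cv2.resize(a[170:350,190:340],(400,480)),cv2.resize(b[110:260,270:395],(400,480))])[:,:,::-1])
"
```

```text
rot [-3.1412e+00 -1.2000e-03  1.3073e+00] rz total 0.2
shift cm in target axes [-0.411 -0.141  9.147] in present axes [-0.411 -0.142  9.147]
F [ 0.02 -0.34  0.24] open 0.997 t 3.2 pos [ 574.6 -196.7  113.5]
```

View pics/g1.png

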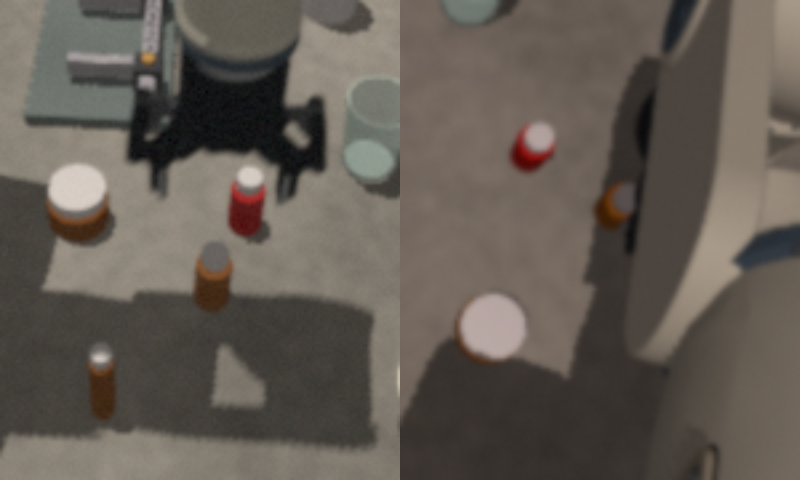

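Request:
move_arm --increments '[{"tx": 0,"ty": 0,"tz": 0,"rx": 0,"ry": 0,"rz": 0,"gripper": 1},{"tx": 0,"ty": 0,"tz": 0,"rx": 0,"ry": 0,"rz": 0,"gripper": 1}]'

```text
clock: 3.4
eef_pos: [571.9, -200.9, 114.9]
tcp_rot: [-3.142, 0.0, 1.304]
contact_force: [0.6, -0.6, -0.5]
opening: 1.0
```

```bash
python3 -c "
from h import *
a,d=snap('side','s2')
delta(572.2,-200.3,22,74.7)
m=r.camera_model('side')
for p in [(572.2,-200.3,127),(572.2,-200.3,72),(572.2,-200.3,0)]:
    q=np.array(m['R'])@np.array(p)+m['t'];print(((q[0]/q[2]*m['fx']+m['cx'])-190)*2.667,((q[1]/q[2]*m['fy']+m['cy'])-170)*2.667)
P=cloud('side',d);P[...,:2]+=OFF['side'];X=P.reshape(-1,3)
k=(X[:,2]>122)&(X[:,2]<150)&(np.hypot(X[:,0]-572,X[:,1]+200)<75)
u=(X[k,:2]-[572.2,-200.3]);t=np.radians(74.7)
ty=u@[np.sin(t),-np.cos(t)];tx=u@[np.cos(t),np.sin(t)];z=X[k,2]
for s in(ty<0,ty>0): print(s.sum(),np.round([ty[s].min(),ty[s].max(),tx[s].min(),tx[s].max(),z[s].min()],1))
"
```

```text
rot [3.1414e+00 3.0000e-04 1.3030e+00] rz total -0.04
shift cm in target axes [1.030e-01 9.000e-03 9.301e+00] in present axes [1.030e-01 9.000e-03 9.301e+00]
F [ 0.78  0.36 -0.18] open 1.0 t 3.45 pos [ 571.8 -201.3  115. ]
217.7349684271516 211.7355153312337
213.88182459953936 250.73733529961268
209.34081598544648 296.70177586176237Traceback (most recent call last):
  File "<string>", line 12, in <module>
    for s in(ty<0,ty>0): print(s.sum(),np.round([ty[s].min(),ty[s].max(),tx[s].min(),tx[s].max(),z[s].min()],1))
                                                 ~~~~~~~~~^^
    return umr_minimum(a, axis, None, out, keepdims, initial, where)
ValueError: zero-size array to reduction operation minimum which has no identity
```

Request:
move_arm --increments '[{"tx": 0,"ty": 0,"tz": 1.5,"rx": 0,"ry": 0,"rz": 0,"gripper": 1},{"tx": 0,"ty": 0,"tz": 1.5,"rx": 0,"ry": 0,"rz": 0,"gripper": 1},{"tx": 0,"ty": 0,"tz": 1.5,"rx": 0,"ry": 0,"rz": 0,"gripper": 1},{"tx": 0,"ty": 0,"tz": 1.0,"rx": 0,"ry": 0,"rz": 0,"gripper": 1},{"tx": 0,"ty": 0,"tz": 1.0,"rx": 0,"ry": 0,"rz": 0,"gripper": 1},{"tx": 0,"ty": 0,"tz": 1.0,"rx": 0,"ry": 0,"rz": 0,"gripper": 1},{"tx": 0,"ty": 0,"tz": 1.0,"rx": 0,"ry": 0,"rz": 0,"gripper": 1},{"tx": 0,"ty": 0,"tz": 0.7,"rx": 0,"ry": 0,"rz": 0,"gripper": 1},{"tx": 0,"ty": 0,"tz": 0,"rx": 0,"ry": 0,"rz": 0,"gripper": 1},{"tx": 0,"ty": 0,"tz": 0,"rx": 0,"ry": 0,"rz": 0,"gripper": 1}]'

```text
clock: 4.45
eef_pos: [572.4, -200.4, 22.7]
tcp_rot: [-3.142, -0.0, 1.304]
contact_force: [0.8, 0.1, -0.1]
opening: 1.001
```

```bash
python3 -c "
from h import *
a,d=snap('side','s3')
delta(572.2,-200.3,22,74.7)
cv2.imwrite('pics/g3.png',cv2.resize(a[190:340,190:340],(600,600),interpolation=cv2.INTER_CUBIC)[:,:,::-1])
"
```

```text
rot [3.141  0.     1.3039] rz total 0.01
shift cm in target axes [ 0.008 -0.046  0.101] in present axes [ 0.008 -0.046  0.101]
F [ 0.1  -0.32  0.04] open 0.999 t 4.5 pos [ 572.6 -200.5   23. ]
```

View pics/g3.png

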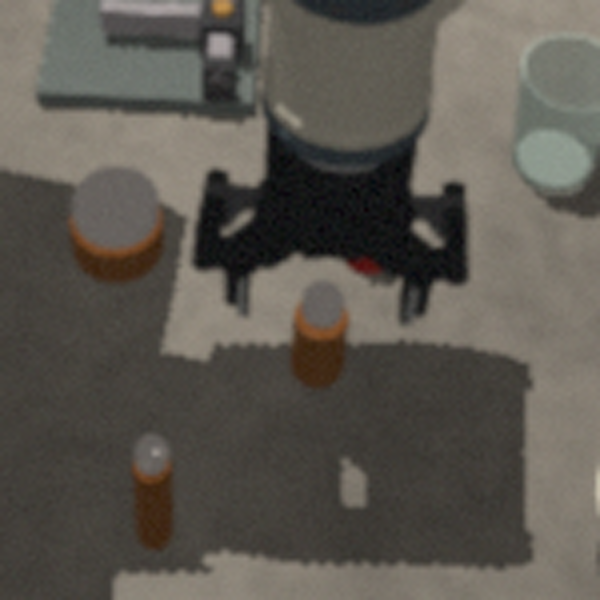

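```bash
python3 -c "
from h import *
np.set_printoptions(precision=1,suppress=True)
a,d=r.grab_frame('side')
P=cloud('side',d);P[...,:2]+=OFF['side'];X=P.reshape(-1,3)
t=np.radians(74.7);u=X[:,:2]-[572.4,-200.4]
ty=u@[np.sin(t),-np.cos(t)];tx=u@[np.cos(t),np.sin(t)]
for lo,hi in((20,35),(35,45),(45,55),(55,65),(65,80)):
  for s in(-1,1):
    k=(X[:,2]>lo)&(X[:,2]<hi)&(s*ty>30)&(s*ty<70)&(abs(tx)<40)
    if k.sum(): print(lo,s,k.sum(),'ty',ty[k].min(),ty[k].max(),'tx',np.percentile(tx[k],[0,25,50,100]))
"
```

```text
65 -1 16 ty -53.41336115306918 -41.86102926089873 tx [-11.3 -10.6  -8.1  -4.9]
65 1 23 ty 44.35240727296371 56.24000347585572 tx [-11.4 -10.4  -9.4  -3.3]
```

```bash
python3 -c "
from h import *
np.set_printoptions(precision=1,suppress=True)
a,d=r.grab_frame('side')
P=cloud('side',d);P[...,:2]+=OFF['side']
for rr in range(256,276,2): print(rr,[(int(a[rr,c].sum()),*np.round(P[rr,c]).astype(int)) if d[rr,c]>0 else int(a[rr,c].sum()) for c in (247,249,251,290,292,294,296)])
m=r.camera_model('side')
for tx,ty,z in((-11,-43,35),(-11,43,35),(-11,-43,22)):
  t=np.radians(74.7);p=np.array([572.4+tx*np.cos(t)+ty*np.sin(t)-1.3,-200.4+tx*np.sin(t)-ty*np.cos(t)-1.2,z]);q=np.array(m['R'])@p+m['t'];print(q[1]/q[2]*m['fy']+m['cy'],q[0]/q[2]*m['fx']+m['cx'])
"
```

```text
256 [(54, np.int64(520), np.int64(-196), np.int64(113)), (55, np.int64(524), np.int64(-199), np.int64(117)), (46, np.int64(528), np.int64(-200), np.int64(117)), (49, np.int64(606), np.int64(-227), np.int64(132)), (46, np.int64(612), np.int64(-224), np.int64(126)), (57, np.int64(617), np.int64(-222), np.int64(122)), (62, np.int64(624), np.int64(-218), np.int64(115))]
258 [(82, np.int64(520), np.int64(-200), np.int64(111)), (67, np.int64(524), np.int64(-200), np.int64(110)), (77, np.int64(528), np.int64(-201), np.int64(112)), (85, np.int64(608), np.int64(-224), np.int64(120)), (60, np.int64(613), np.int64(-224), np.int64(118)), (54, np.int64(617), np.int64(-224), np.int64(117)), (49, np.int64(622), np.int64(-224), np.int64(116))]
260 [(108, np.int64(521), np.int64(-194), np.int64(96)), (139, np.int64(524), np.int64(-198), np.int64(100)), (178, np.int64(529), np.int64(-199), np.int64(101)), (254, np.int64(617), np.int64(-204), np.int64(83)), (64, np.int64(613), np.int64(-224), np.int64(111)), (41, np.int64(618), np.int64(-223), np.int64(109)), (58, np.int64(621), np.int64(-227), np.int6
[... 1994 characters left out ...]
 np.int64(-1)), (372, np.int64(631), np.int64(-185), np.int64(0)), (358, np.int64(636), np.int64(-185), np.int64(-1)), (364, np.int64(642), np.int64(-185), np.int64(-3)), (370, np.int64(646), np.int64(-187), np.int64(-1))]
274 [(398, np.int64(528), np.int64(-169), np.int64(-1)), (402, np.int64(532), np.int64(-171), np.int64(1)), (403, np.int64(537), np.int64(-172), np.int64(1)), (345, np.int64(629), np.int64(-190), np.int64(1)), (360, np.int64(635), np.int64(-189), np.int64(-3)), (366, np.int64(640), np.int64(-191), np.int64(-2)), (366, np.int64(644), np.int64(-193), np.int64(0))]
276.74084652163094 250.18303184739287
278.8599884463158 287.65213412390426
279.80173439233124 250.07719736616968
```

Request:
move_arm --increments '[{"tx": 0,"ty": 0,"tz": 0,"rx": 0,"ry": 0,"rz": 0,"gripper": 0.15},{"tx": 0,"ty": 0,"tz": 0,"rx": 0,"ry": 0,"rz": 0,"gripper": 0.15},{"tx": 0,"ty": 0,"tz": 0,"rx": 0,"ry": 0,"rz": 0,"gripper": 0.15},{"tx": 0,"ty": 0,"tz": 0,"rx": 0,"ry": 0,"rz": 0,"gripper": 0.15}]'

```text
clock: 5.0
eef_pos: [572.3, -200.4, 22.8]
tcp_rot: [3.141, 0.0, 1.304]
contact_force: [0.1, -0.9, 0.4]
opening: 0.573
```

```bash
python3 -c "
from h import *
np.set_printoptions(precision=1,suppress=True)
a,d=snap('side','s4')
P=cloud('side',d);P[...,:2]+=OFF['side'];X=P.reshape(-1,3)
t=np.radians(74.7);u=X[:,:2]-[572.4,-200.4]
ty=u@[np.sin(t),-np.cos(t)];tx=u@[np.cos(t),np.sin(t)];dark=a.reshape(-1,3).sum(1)<250
for s in(-1,1):
    k=dark&(X[:,2]>25)&(s*ty>18)&(s*ty<70)&(abs(tx)<40);z=X[k,2]
    for lo in(25,40,50,60,70,80):
        q=(z>lo)&(z<lo+10); 
        if q.any(): print(s,lo,q.sum(),ty[k][q].min(),ty[k][q].max(),np.percentile(tx[k][q],[0,50,100]))
cv2.imwrite('pics/g4.png',cv2.resize(a[230:305,230:305],(600,600),interpolation=cv2.INTER_CUBIC)[:,:,::-1])
print(r.sense())
"
```

```text
-1 60 10 -35.2963233000755 -23.759212322628166 [-11.6  -9.1  -6. ]
-1 70 14 -35.51363101712693 -24.04572565895053 [-11.   -8.4  -5. ]
-1 80 11 -33.389152450238164 -24.33557888965993 [-11.9  -9.6  -6.1]
1 60 13 27.508676681635404 38.79382157689795 [-11.7  -9.5  -4.6]
1 70 14 27.015796365626457 38.33409578557556 [-12.   -8.2  -6.3]
1 80 14 25.795222408460486 37.2555301959882 [-11.3  -9.7  -6.3]
{'clock': 5.05, 'qpos': array([-0.3,  0.5,  1.8,  0. ,  0.8, -0.1]), 'qvel': array([-0.,  0., -0., -0.,  0.,  0.]), 'joint_efforts': array([  0. , -64.3, -24.9,  -0. ,   0. ,  -0. ]), 'eef_pos': array([ 572.3, -200.4,   22.8]), 'tcp_rot': array([ 3.1, -0. ,  1.3]), 'contact_force': array([-0.6,  0.5, -0.4]), 'wrist_torque': array([ 0. ,  0. , -0.1]), 'opening': 0.573869004984301}
```

View pics/g4.png

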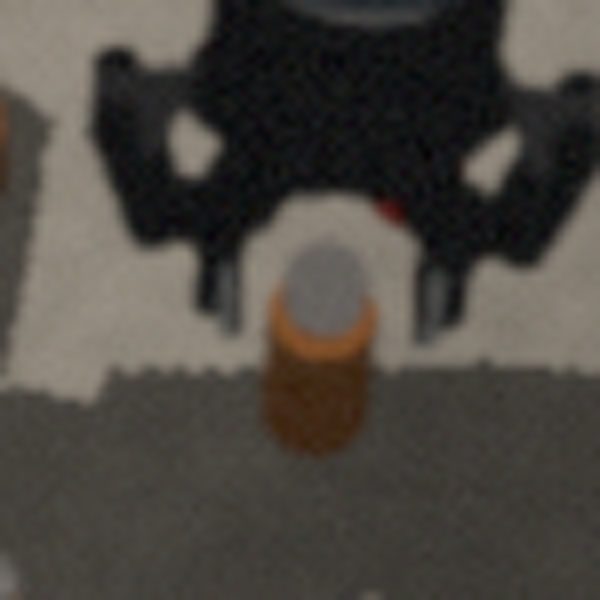

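The picture shows both fingertips at about row 335, level with the vial's shoulder (z about 60), although the reported TCP height is 23 mm. I'll go down in a guarded step and look at how the tips compare again.

Request:
move_arm --increments '[{"tx": 0,"ty": 0.15,"tz": 0.5,"rx": 0,"ry": 0,"rz": 0,"gripper": 0.15},{"tx": 0,"ty": 0,"tz": 0.5,"rx": 0,"ry": 0,"rz": 0,"gripper": 0.15},{"tx": 0,"ty": 0,"tz": 0.3,"rx": 0,"ry": 0,"rz": 0,"gripper": 0.15},{"tx": 0,"ty": 0,"tz": 0,"rx": 0,"ry": 0,"rz": 0,"gripper": 0.15},{"tx": 0,"ty": 0,"tz": 0,"rx": 0,"ry": 0,"rz": 0,"gripper": 0.15}]'

```text
clock: 5.55
eef_pos: [573.6, -200.8, 9.4]
tcp_rot: [-3.141, -0.0, 1.304]
contact_force: [1.0, -0.2, 0.2]
opening: 0.577
```

```bash
cat > tips.py <<'E'
from h import *
np.set_printoptions(precision=1,suppress=True)
for c in('side','top'):
  a,d=snap(c,'x_'+c)
  s=r.sense();p=s['eef_pos'];t=s['tcp_rot'][2]
  P=cloud(c,d);P[...,:2]+=OFF[c];X=P.reshape(-1,3);u=X[:,:2]-p[:2]
  ty=u@[np.sin(t),-np.cos(t)];tx=u@[np.cos(t),np.sin(t)];dark=a.reshape(-1,3).sum(1)<250
  for sg in(-1,1):
    k=dark&(X[:,2]>p[2]-5)&(X[:,2]<p[2]+70)&(sg*ty>18)&(sg*ty<70)&(abs(tx)<30);z=X[k,2]
    if k.any(): print(c,sg,k.sum(),'zmin',np.sort(z)[:5],'ty',ty[k].min(),ty[k].max(),'tx',tx[k].min(),tx[k].max())
  k=(abs(X[:,0]-572)<40)&(abs(X[:,1]+200)<40)&(X[:,2]>5)&(a.reshape(-1,3)[:,0]>1.5*a.reshape(-1,3)[:,2])&(a.reshape(-1,3)[:,1]>40)
  if k.sum()>5: print(c,'amber',k.sum(),X[k].min(0),X[k].max(0))
print(p,s['contact_force'],s['opening'],s['clock'])
E
python3 tips.py
```

```text
side -1 37 zmin [41.9 43.5 47.7 49.9 50.2] ty -34.46578028890135 -23.47364332854589 tx -12.722141760668096 -4.779393447336821
side 1 54 zmin [44.3 44.6 45.2 46.1 47. ] ty 25.50109900883338 40.91042123219746 tx -12.080931142411934 -1.3496965726486698
side amber 137 [ 557.  -216.4    6. ] [ 588.5 -192.2   67.2]
top -1 12 zmin [46.4 46.6 48.7 48.7 49.6] ty -39.36303802800054 -25.66094410315042 tx 4.6520856208964165 9.597026834395837
top amber 21 [ 556.7 -192.7    5.2] [ 581.5 -168.5  170.6]
[ 573.8 -200.8    9.8] [-0.3  0.7 -0.2] 0.578500163139467 5.65
```

Request:
move_arm --increments '[{"tx": 0,"ty": 0,"tz": 0.3,"rx": 0,"ry": 0,"rz": 0,"gripper": 0.15},{"tx": 0,"ty": 0,"tz": 0.3,"rx": 0,"ry": 0,"rz": 0,"gripper": 0.15},{"tx": 0,"ty": 0,"tz": 0.2,"rx": 0,"ry": 0,"rz": 0,"gripper": 0.15},{"tx": 0,"ty": 0,"tz": 0,"rx": 0,"ry": 0,"rz": 0,"gripper": 0.15},{"tx": 0,"ty": 0,"tz": 0,"rx": 0,"ry": 0,"rz": 0,"gripper": 0.15}]'

```text
clock: 6.15
eef_pos: [573.7, -200.8, 1.6]
tcp_rot: [-3.141, -0.0, 1.304]
contact_force: [0.1, -0.2, 0.5]
opening: 0.574
```

```bash
python3 tips.py; python3 -c "
import cv2
a=cv2.imread('pics/x_side.png');cv2.imwrite('pics/g5.png',cv2.resize(a[240:300,240:300],(600,600),interpolation=cv2.INTER_CUBIC))"
```

```text
side -1 377 zmin [-3.2 -3.2 -2.9 -2.8 -2.8] ty -69.71016782380133 -18.035395269923388 tx -29.88240734469956 18.036891183130436
side 1 456 zmin [-3.3 -3.3 -3.2 -3.2 -3.1] ty 19.455613396620848 69.9123227574079 tx -29.96586708193168 24.674379565070502
side amber 136 [ 556.9 -216.8    5.1] [ 587.8 -193.4   66.8]
top -1 130 zmin [-3.2 -3.1 -3.1 -3.  -2.8] ty -69.6238527904392 -18.216604604467264 tx -13.382534770993855 15.965104974143168
top 1 83 zmin [-3.1 -3.  -3.  -2.9 -2.9] ty 18.654790813109592 69.90283181365061 tx 4.6809878780331875 23.32454359635471
top amber 14 [ 556.6 -190.3   50.7] [ 578.1 -168.2  160.8]
[ 573.8 -200.8    1.7] [ 0.2 -0.1 -0.3] 0.5765875028833386 6.25
```

View pics/g5.png

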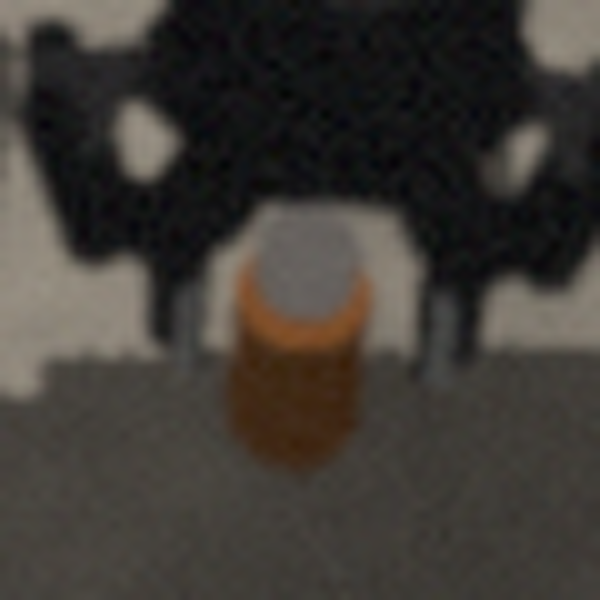

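Request:
move_arm --increments '[{"tx": 0,"ty": 0,"tz": 0.3,"rx": 0,"ry": 0,"rz": 0,"gripper": 0.15},{"tx": 0,"ty": 0,"tz": 0.3,"rx": 0,"ry": 0,"rz": 0,"gripper": 0.15},{"tx": 0,"ty": 0,"tz": 0.3,"rx": 0,"ry": 0,"rz": 0,"gripper": 0.15},{"tx": 0,"ty": 0,"tz": 0.1,"rx": 0,"ry": 0,"rz": 0,"gripper": 0.15},{"tx": 0,"ty": 0,"tz": 0,"rx": 0,"ry": 0,"rz": 0,"gripper": 0.15},{"tx": 0,"ty": 0,"tz": 0,"rx": 0,"ry": 0,"rz": 0,"gripper": 0.15}]'

```text
clock: 6.85
eef_pos: [573.8, -200.8, -8.4]
tcp_rot: [-3.142, -0.0, 1.304]
contact_force: [-0.3, 0.3, -0.1]
opening: 0.57
```

```bash
sed -i 's/X\[:,2\]>p\[2\]-5/X[:,2]>max(p[2]-5,8)/' tips.py; python3 tips.py
```

```text
side -1 44 zmin [24.6 24.9 25.9 28.3 28.8] ty -36.04998417552799 -23.921652392162212 tx -11.881902363022682 -4.606899043624243
side 1 48 zmin [27.8 27.9 29.5 30.7 30.7] ty 25.629704006377654 39.04589353260076 tx -11.438396217996326 1.9350870229978272
side amber 133 [ 554.8 -216.9    5.3] [ 587.9 -189.1   93.7]
top -1 10 zmin [19.4 30.  31.3 33.7 35.4] ty -37.03376963661736 -24.28180071722083 tx 4.5347320661662875 9.678709671827983
top amber 6 [ 568.5 -190.    49.9] [ 576.  -186.1   56.2]
[ 573.8 -200.8   -8.2] [0.3 0.2 0.4] 0.5725422688350426 6.95
```

Request:
move_arm --increments '[{"tx": 0,"ty": -0.2,"tz": 0,"rx": 0,"ry": 0,"rz": 0,"gripper": 0.15},{"tx": 0,"ty": 0,"tz": 0,"rx": 0,"ry": 0,"rz": 0,"gripper": -0.2},{"tx": 0,"ty": 0,"tz": 0,"rx": 0,"ry": 0,"rz": 0,"gripper": -0.5},{"tx": 0,"ty": 0,"tz": 0,"rx": 0,"ry": 0,"rz": 0,"gripper": -0.5},{"tx": 0,"ty": 0,"tz": 0,"rx": 0,"ry": 0,"rz": 0,"gripper": -0.5},{"tx": 0,"ty": 0,"tz": 0,"rx": 0,"ry": 0,"rz": 0,"gripper": -0.5}]' --squeeze 25

```text
clock: 7.55
eef_pos: [571.8, -200.3, -8.2]
tcp_rot: [-3.141, 0.0, 1.304]
contact_force: [-1.6, 0.2, 4.0]
opening: 0.368
```

Request:
move_arm --increments '[{"tx": 0,"ty": 0,"tz": -0.5,"rx": 0,"ry": 0,"rz": 0,"gripper": -0.5},{"tx": 0,"ty": 0,"tz": -1,"rx": 0,"ry": 0,"rz": 0,"gripper": -0.5},{"tx": 0,"ty": 0,"tz": -2,"rx": 0,"ry": 0,"rz": 0,"gripper": -0.5},{"tx": 0,"ty": 0,"tz": -2.5,"rx": 0,"ry": 0,"rz": 0,"gripper": -0.5},{"tx": 0,"ty": 0,"tz": -2.5,"rx": 0,"ry": 0,"rz": 0,"gripper": -0.5},{"tx": 0,"ty": 0,"tz": -2,"rx": 0,"ry": 0,"rz": 0,"gripper": -0.5},{"tx": 0,"ty": 0,"tz": -1,"rx": 0,"ry": 0,"rz": 0,"gripper": -0.5},{"tx": 0,"ty": 0,"tz": -0.5,"rx": 0,"ry": 0,"rz": 0,"gripper": -0.5}]'

```text
clock: 8.35
eef_pos: [572.4, -200.5, 113.1]
tcp_rot: [3.14, 0.0, 1.304]
contact_force: [1.1, 0.2, -0.0]
opening: 0.371
```

Request:
move_arm --increments '[{"tx": 1,"ty": -0.4,"tz": 0,"rx": 0,"ry": 0,"rz": 0,"gripper": -0.5},{"tx": 2,"ty": -0.8,"tz": 0,"rx": 0,"ry": 0,"rz": 0,"gripper": -0.5},{"tx": 3,"ty": -1.2,"tz": 0,"rx": 0,"ry": 0,"rz": 0,"gripper": -0.5},{"tx": 3.5,"ty": -1.4,"tz": 0,"rx": 0,"ry": 0,"rz": 0,"gripper": -0.5},{"tx": 3.5,"ty": -1.4,"tz": 0,"rx": 0,"ry": 0,"rz": 0,"gripper": -0.5},{"tx": 3.5,"ty": -1.4,"tz": 0,"rx": 0,"ry": 0,"rz": 0,"gripper": -0.5},{"tx": 3.5,"ty": -1.4,"tz": 0,"rx": 0,"ry": 0,"rz": 0,"gripper": -0.5},{"tx": 3.5,"ty": -1.4,"tz": 0,"rx": 0,"ry": 0,"rz": 0,"gripper": -0.5},{"tx": 3.5,"ty": -1.4,"tz": 0,"rx": 0,"ry": 0,"rz": 0,"gripper": -0.5},{"tx": 2.6,"ty": -1.1,"tz": 0,"rx": 0,"ry": 0,"rz": 0,"gripper": -0.5},{"tx": 1.5,"ty": -0.6,"tz": 0,"rx": 0,"ry": 0,"rz": 0,"gripper": -0.5},{"tx": 1,"ty": -0.4,"tz": 0,"rx": 0,"ry": 0,"rz": 0,"gripper": -0.5}]'

```text
clock: 9.55
eef_pos: [531.1, 144.5, 110.9]
tcp_rot: [-3.14, 0.001, 1.305]
contact_force: [0.5, 0.1, -0.9]
opening: 0.368
```

Request:
move_arm --increments '[{"tx": 0,"ty": 0,"tz": 0,"rx": 0,"ry": 0,"rz": 0,"gripper": -0.5},{"tx": 0,"ty": 0,"tz": 0,"rx": 0,"ry": 0,"rz": 0,"gripper": -0.5},{"tx": 0,"ty": 0,"tz": 0,"rx": 0,"ry": 0,"rz": 0,"gripper": -0.5}]'

```text
clock: 9.85
eef_pos: [532.2, 142.3, 111.6]
tcp_rot: [-3.141, 0.0, 1.303]
contact_force: [-0.0, 0.4, -1.0]
opening: 0.371
```

```bash
cat > held.py <<'E'
from h import *
np.set_printoptions(precision=1,suppress=True)
for c in('side','top'):
  a,d=snap(c,'h_'+c);a=a.astype(int).reshape(-1,3)
  s=r.sense();p=s['eef_pos']
  P=cloud(c,d);P[...,:2]+=OFF[c];X=P.reshape(-1,3);C=cal(X[:,:2])
  k=(np.hypot(*(X[:,:2]-p[:2]).T)<40)&(X[:,2]>18)&(a[:,0]>1.6*a[:,2])&(a.sum(1)>60)&(a[:,0]-a[:,2]>25)
  if k.sum()>5: print(c,'amber',k.sum(),'cal',C[k].min(0),C[k].max(0),'z',np.percentile(X[k,2],[0,3,97,100]))
print(p,'cal',cal(p[:2]),s['contact_force'],s['opening'],s['clock'])
E
python3 held.py; python3 -c "
from h import *
a=cv2.imread('pics/h_side.png');b=cv2.imread('pics/h_top.png')
cv2.imwrite('pics/g6.png',np.hstack([cv2.resize(a[100:240,180:300],(400,467),interpolation=2),cv2.resize(b[110:250,150:270],(400,467),interpolation=2)]))
delta(*unc(-8,9.5),60,74.7)"
```

```text
side amber 195 cal [-22.5  -8.7] [11.4 15.5] z [124.2 126.4 179.2 189.7]
[532.2 142.4 111.7] cal [-7.6  9. ] [ 0.6  0.8 -0.7] 0.3658841875015929 9.95
rot [3.1416e+00 1.0000e-04 1.3026e+00] rz total -0.07
shift cm in target axes [ 0.055 -0.041  5.169] in present axes [ 0.055 -0.041  5.169]
F [ 0.64  0.85 -0.74] open 0.366 t 9.95 pos [532.2 142.4 111.7]
```

View pics/g6.png

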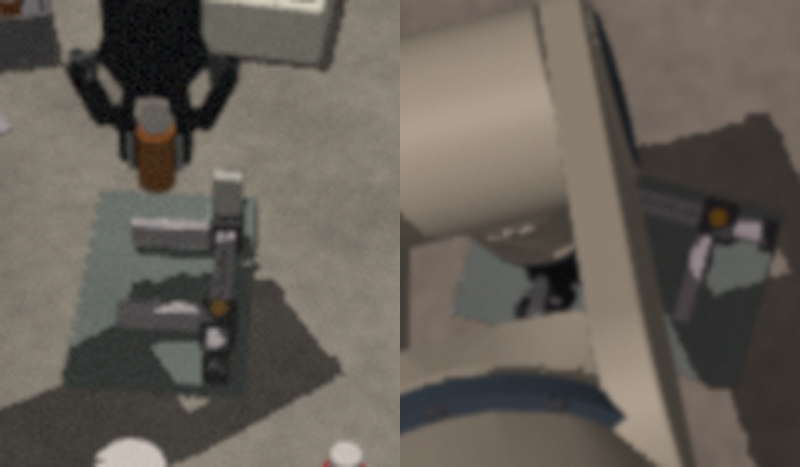

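Request:
move_arm --increments '[{"tx": 0.05,"ty": -0.04,"tz": 0.6,"rx": 0,"ry": 0,"rz": 0,"gripper": -0.5},{"tx": 0,"ty": 0,"tz": 1.2,"rx": 0,"ry": 0,"rz": 0,"gripper": -0.5},{"tx": 0,"ty": 0,"tz": 1.5,"rx": 0,"ry": 0,"rz": 0,"gripper": -0.5},{"tx": 0,"ty": 0,"tz": 1.5,"rx": 0,"ry": 0,"rz": 0,"gripper": -0.5},{"tx": 0,"ty": 0,"tz": 1.5,"rx": 0,"ry": 0,"rz": 0,"gripper": -0.5},{"tx": 0,"ty": 0,"tz": 1.2,"rx": 0,"ry": 0,"rz": 0,"gripper": -0.5},{"tx": 0,"ty": 0,"tz": 1.0,"rx": 0,"ry": 0,"rz": 0,"gripper": -0.5},{"tx": 0,"ty": 0,"tz": 0.6,"rx": 0,"ry": 0,"rz": 0,"gripper": -0.5},{"tx": 0,"ty": 0,"tz": 0.5,"rx": 0,"ry": 0,"rz": 0,"gripper": -0.5},{"tx": 0,"ty": 0,"tz": 0.3,"rx": 0,"ry": 0,"rz": 0,"gripper": -0.5},{"tx": 0,"ty": 0,"tz": 0,"rx": 0,"ry": 0,"rz": 0,"gripper": -0.5},{"tx": 0,"ty": 0,"tz": 0,"rx": 0,"ry": 0,"rz": 0,"gripper": -0.5}]'

```text
clock: 11.15
eef_pos: [532.0, 144.0, 13.0]
tcp_rot: [3.141, -0.0, 1.304]
contact_force: [-0.2, -0.7, 0.1]
opening: 0.368
```

```bash
python3 held.py
```

```text
side amber 160 cal [-23.1  -7.4] [ 9.9 18.3] z [24.  26.7 78.  90.2]
[532.2 144.1  13.1] cal [-8.1 10.5] [ 0.7  0.  -0.8] 0.367486689645173 11.25
```

Request:
move_arm --increments '[{"tx": -0.05,"ty": 0,"tz": 0.2,"rx": 0,"ry": 0,"rz": 0,"gripper": -0.5},{"tx": 0,"ty": 0,"tz": 0.2,"rx": 0,"ry": 0,"rz": 0,"gripper": -0.5},{"tx": 0,"ty": 0,"tz": 0.1,"rx": 0,"ry": 0,"rz": 0,"gripper": -0.5},{"tx": 0,"ty": 0,"tz": 0,"rx": 0,"ry": 0,"rz": 0,"gripper": -0.5},{"tx": 0,"ty": 0,"tz": 0,"rx": 0,"ry": 0,"rz": 0,"gripper": -0.5}]'

```text
clock: 11.75
eef_pos: [531.7, 143.5, 7.6]
tcp_rot: [-3.142, 0.0, 1.304]
contact_force: [0.3, 0.1, -1.1]
opening: 0.365
```

Request:
move_arm --increments '[{"tx": 0,"ty": 0,"tz": 0.1,"rx": 0,"ry": 0,"rz": 0,"gripper": -0.5},{"tx": 0,"ty": 0,"tz": 0,"rx": 0,"ry": 0,"rz": 0,"gripper": -0.5},{"tx": 0,"ty": 0,"tz": 0,"rx": 0,"ry": 0,"rz": 0,"gripper": -0.5}]'

```text
clock: 12.05
eef_pos: [531.8, 143.5, 6.8]
tcp_rot: [3.141, -0.0, 1.304]
contact_force: [0.4, 1.0, 0.7]
opening: 0.372
```

Near contact, so small steps with the force watched.

Request:
move_arm --increments '[{"tx": 0,"ty": 0,"tz": 0.05,"rx": 0,"ry": 0,"rz": 0,"gripper": -0.5},{"tx": 0,"ty": 0,"tz": 0,"rx": 0,"ry": 0,"rz": 0,"gripper": -0.5},{"tx": 0,"ty": 0,"tz": 0,"rx": 0,"ry": 0,"rz": 0,"gripper": -0.5}]'

```text
clock: 12.35
eef_pos: [531.8, 143.6, 6.8]
tcp_rot: [3.141, -0.0, 1.304]
contact_force: [-2.0, -0.8, 7.3]
opening: 0.368
```

Request:
move_arm --increments '[{"tx": 0,"ty": 0,"tz": 0.05,"rx": 0,"ry": 0,"rz": 0,"gripper": -0.5},{"tx": 0,"ty": 0,"tz": 0,"rx": 0,"ry": 0,"rz": 0,"gripper": -0.5},{"tx": 0,"ty": 0,"tz": 0,"rx": 0,"ry": 0,"rz": 0,"gripper": -0.5}]'

```text
clock: 12.65
eef_pos: [531.9, 143.5, 6.7]
tcp_rot: [3.141, -0.0, 1.304]
contact_force: [-4.0, -1.2, 14.9]
opening: 0.368
```

Request:
move_arm --increments '[{"tx": 0,"ty": 0,"tz": -0.07,"rx": 0,"ry": 0,"rz": 0,"gripper": -0.5},{"tx": 0,"ty": 0,"tz": 0,"rx": 0,"ry": 0,"rz": 0,"gripper": -0.5},{"tx": 0,"ty": 0,"tz": 0,"rx": 0,"ry": 0,"rz": 0,"gripper": -0.2},{"tx": 0,"ty": 0,"tz": 0,"rx": 0,"ry": 0,"rz": 0,"gripper": -0.1},{"tx": 0,"ty": 0,"tz": 0,"rx": 0,"ry": 0,"rz": 0,"gripper": 0},{"tx": 0,"ty": 0,"tz": 0,"rx": 0,"ry": 0,"rz": 0,"gripper": 0.1},{"tx": 0,"ty": 0,"tz": 0,"rx": 0,"ry": 0,"rz": 0,"gripper": 0.1},{"tx": 0,"ty": 0,"tz": 0,"rx": 0,"ry": 0,"rz": 0,"gripper": 0.1}]'

```text
clock: 13.45
eef_pos: [531.7, 143.5, 6.3]
tcp_rot: [-3.142, 0.0, 1.304]
contact_force: [0.1, -1.5, -0.4]
opening: 0.548
```

```bash
python3 held.py
```

```text
side amber 156 cal [-20.2  -8.3] [ 8.4 37.3] z [19.3 22.2 72.8 78.4]
[531.7 143.5   6.4] cal [-8.4  9.8] [-0.2  1.4  0.5] 0.5477417150489966 13.55
```

Request:
move_arm --increments '[{"tx": 0,"ty": 0,"tz": -0.5,"rx": 0,"ry": 0,"rz": 0,"gripper": 0.1},{"tx": 0,"ty": 0,"tz": -1,"rx": 0,"ry": 0,"rz": 0,"gripper": 0.1},{"tx": 0,"ty": 0,"tz": -2,"rx": 0,"ry": 0,"rz": 0,"gripper": 0.1},{"tx": 0,"ty": 0,"tz": -2.5,"rx": 0,"ry": 0,"rz": 0,"gripper": 0.1},{"tx": 0,"ty": 0,"tz": -2.5,"rx": 0,"ry": 0,"rz": 0,"gripper": 0.1},{"tx": 0,"ty": 0,"tz": -2.5,"rx": 0,"ry": 0,"rz": 0,"gripper": 0.1},{"tx": 0,"ty": 0,"tz": -1,"rx": 0,"ry": 0,"rz": 0,"gripper": 0.1}]'

```text
clock: 14.25
eef_pos: [533.1, 143.9, 129.5]
tcp_rot: [3.138, -0.002, 1.304]
contact_force: [-0.4, 0.1, -1.0]
opening: 0.551
```

Request:
move_arm --increments '[{"tx": 0,"ty": 0,"tz": 0,"rx": 0,"ry": 0,"rz": -7.5,"gripper": 0.1},{"tx": 0,"ty": 0,"tz": 0,"rx": 0,"ry": 0,"rz": -7.5,"gripper": 0.1},{"tx": 0,"ty": 0,"tz": 0,"rx": 0,"ry": 0,"rz": -7.5,"gripper": 0.1},{"tx": 0,"ty": 0,"tz": 0,"rx": 0,"ry": 0,"rz": -7.5,"gripper": 0.1},{"tx": 0,"ty": 0,"tz": 0,"rx": 0,"ry": 0,"rz": -7.5,"gripper": 0.1},{"tx": 0,"ty": 0,"tz": 0,"rx": 0,"ry": 0,"rz": -7.5,"gripper": 0.1},{"tx": 0,"ty": 0,"tz": 0,"rx": 0,"ry": 0,"rz": -7.5,"gripper": 0.1},{"tx": 0,"ty": 0,"tz": 0,"rx": 0,"ry": 0,"rz": -7.5,"gripper": 0.1},{"tx": 0,"ty": 0,"tz": 0,"rx": 0,"ry": 0,"rz": -7.5,"gripper": 0.1},{"tx": 0,"ty": 0,"tz": 0,"rx": 0,"ry": 0,"rz": -7.5,"gripper": 0.1},{"tx": 0,"ty": 0,"tz": 0,"rx": 0,"ry": 0,"rz": -7.5,"gripper": 0.1},{"tx": 0,"ty": 0,"tz": 0,"rx": 0,"ry": 0,"rz": -7.5,"gripper": 0.1}]'

```text
clock: 15.45
eef_pos: [531.4, 143.4, 126.2]
tcp_rot: [-3.141, -0.0, 2.88]
contact_force: [0.3, -1.0, 0.5]
opening: 0.554
```

```bash
python3 -c "
from h import *
np.set_printoptions(precision=1,suppress=True)
for c in('side','top'):
  a,d=snap(c,'k_'+c)
  P=cloud(c,d);P[...,:2]+=OFF[c];X=P.reshape(-1,3);C=cal(X[:,:2])
  k=(abs(C[:,0]+8)<22)&(abs(C[:,1]-9.5)<22)&(X[:,2]>20)&(X[:,2]<92)
  if k.any():print(c,'vial',k.sum(),C[k].min(0),C[k].max(0),X[k,2].max())
  k=(X[:,2]>80)&(X[:,2]<99)&(abs(C[:,0]-50)<20)&(abs(C[:,1]-51)<20)
  if k.any():print(c,'grip',k.sum(),C[k].min(0),C[k].max(0),X[k,2].max())
delta(*unc(50,51.3),120,164.7)
print(r.sense()['qpos'])
a=cv2.imread('pics/k_side.png');cv2.imwrite('pics/g7.png',cv2.resize(a[100:240,180:300],(514,600),interpolation=2))
"
```

```text
side vial 226 [-23.2  -8.7] [ 8.4 22.8] 88.89323322914775
side grip 64 [37.3 43.4] [63.  60.5] 97.9962344770569
rot [-3.1 -0.   2.9] rz total 0.11
shift cm in target axes [-5.9  4.2  0.6] in present axes [-5.9  4.2  0.6]
F [ 0.1 -0.3  0.5] open 0.549 t 15.55 pos [531.4 143.4 126.2]
[ 0.3  0.3  1.9  0.   0.9 -1. ]
```

View pics/g7.png

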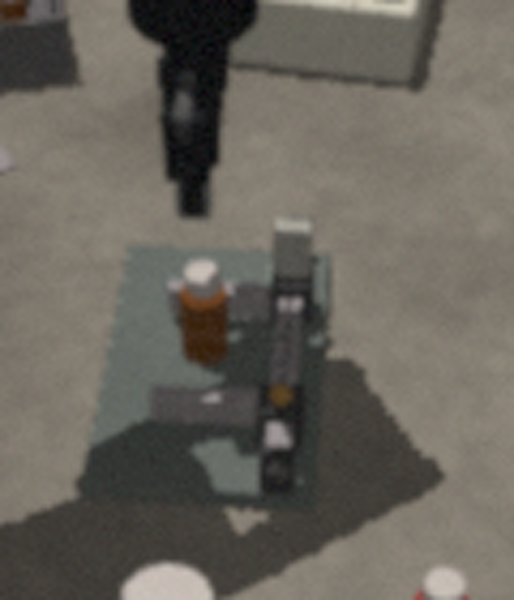

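Request:
move_arm --increments '[{"tx": -1,"ty": 0.7,"tz": 0,"rx": 0,"ry": 0,"rz": 0.1,"gripper": 0.1},{"tx": -2,"ty": 1.4,"tz": 0,"rx": 0,"ry": 0,"rz": 0,"gripper": 0.1},{"tx": -2,"ty": 1.4,"tz": 0,"rx": 0,"ry": 0,"rz": 0,"gripper": 0.1},{"tx": -0.9,"ty": 0.7,"tz": 0,"rx": 0,"ry": 0,"rz": 0,"gripper": 0.1},{"tx": 0,"ty": 0,"tz": 0.8,"rx": 0,"ry": 0,"rz": 0,"gripper": 0.1},{"tx": 0,"ty": 0,"tz": 0.8,"rx": 0,"ry": 0,"rz": 0,"gripper": 0.1},{"tx": 0,"ty": 0,"tz": 0,"rx": 0,"ry": 0,"rz": 0,"gripper": 0.1},{"tx": 0,"ty": 0,"tz": 0,"rx": 0,"ry": 0,"rz": 0,"gripper": 0.1}]'

```text
clock: 16.35
eef_pos: [598.6, 168.0, 109.8]
tcp_rot: [-3.141, -0.001, 2.873]
contact_force: [-0.4, -0.8, -0.3]
opening: 0.547
```

```bash
python3 -c "
from h import *
np.set_printoptions(precision=1,suppress=True)
a,d=snap('side','m_side');g=a.reshape(-1,3).sum(1)
P=cloud('side',d);P[...,:2]+=OFF['side'];X=P.reshape(-1,3);C=cal(X[:,:2])
for sg in(-1,1):
  k=(g<250)&(X[:,2]>105)&(X[:,2]<165)&(abs(C[:,0]-50)<25)&(sg*(C[:,1]-51)>12)&(abs(C[:,1]-51)<60)
  print(sg,k.sum(),C[k].min(0),C[k].max(0),np.sort(X[k,2])[:5])
delta(*unc(50,51.3),40,164.7)
"
```

```text
-1 39 [44.5 11.5] [60.7 25.5] [140.6 144.9 146.6 146.8 147.9]Traceback (most recent call last):
  File "<string>", line 8, in <module>
    print(sg,k.sum(),C[k].min(0),C[k].max(0),np.sort(X[k,2])[:5])
                     ~~~~~~~~^^^
    return umr_minimum(a, axis, None, out, keepdims, initial, where)
ValueError: zero-size array to reduction operation minimum which has no identity
```

Request:
move_arm --increments '[{"tx": 0,"ty": 0,"tz": 0.5,"rx": 0,"ry": 0,"rz": 0,"gripper": 0.1},{"tx": 0,"ty": 0,"tz": 1,"rx": 0,"ry": 0,"rz": 0,"gripper": 0.1},{"tx": 0,"ty": 0,"tz": 1,"rx": 0,"ry": 0,"rz": 0,"gripper": 0.1},{"tx": 0,"ty": 0,"tz": 1,"rx": 0,"ry": 0,"rz": 0,"gripper": 0.1},{"tx": 0,"ty": 0,"tz": 1,"rx": 0,"ry": 0,"rz": 0,"gripper": 0.1},{"tx": 0,"ty": 0,"tz": 1,"rx": 0,"ry": 0,"rz": 0,"gripper": 0.1},{"tx": 0,"ty": 0,"tz": 0.8,"rx": 0,"ry": 0,"rz": 0,"gripper": 0.1},{"tx": 0,"ty": 0,"tz": 0.6,"rx": 0,"ry": 0,"rz": 0,"gripper": 0.1},{"tx": 0,"ty": 0,"tz": 0,"rx": 0,"ry": 0,"rz": 0,"gripper": 0.1},{"tx": 0,"ty": 0,"tz": 0,"rx": 0,"ry": 0,"rz": 0,"gripper": 0.1}]'

```text
clock: 17.4
eef_pos: [599.8, 168.4, 41.4]
tcp_rot: [3.142, 0.0, 2.873]
contact_force: [-0.1, 0.2, -0.4]
opening: 0.547
```

```bash
python3 -c "
from h import *
delta(*unc(50,51.3),40,164.7)
a,d=snap('side','n_side');cv2.imwrite('pics/g8.png',cv2.resize(a[100:220,190:290],(500,600),interpolation=2)[:,:,::-1])
"
```

```text
rot [3.1415 0.     2.8729] rz total -0.1
shift cm in target axes [ 0.076 -0.049  0.144] in present axes [ 0.076 -0.05   0.144]
F [-0.09  0.23 -0.35] open 0.547 t 17.4 pos [599.8 168.4  41.4]
```

View pics/g8.png

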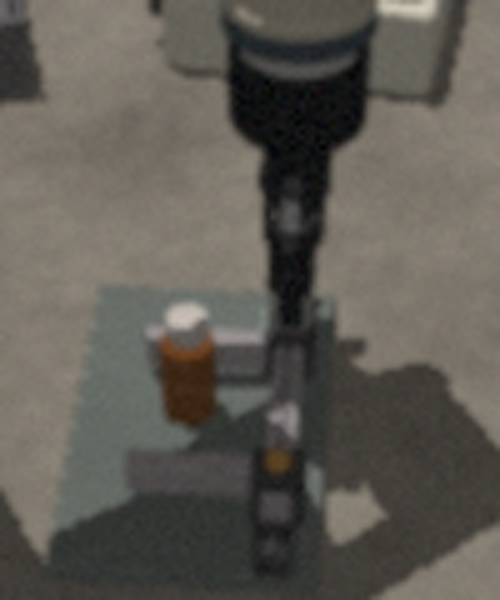

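Request:
move_arm --increments '[{"tx": 0,"ty": 0,"tz": 0.1,"rx": 0,"ry": 0,"rz": 0,"gripper": -0.3},{"tx": 0,"ty": 0,"tz": 0,"rx": 0,"ry": 0,"rz": 0,"gripper": -0.5},{"tx": 0,"ty": 0,"tz": 0,"rx": 0,"ry": 0,"rz": 0,"gripper": -0.9},{"tx": 0,"ty": 0,"tz": 0,"rx": 0,"ry": 0,"rz": 0,"gripper": -0.9},{"tx": 0,"ty": 0,"tz": 0,"rx": 0,"ry": 0,"rz": 0,"gripper": -0.9},{"tx": 0,"ty": 0,"tz": 0,"rx": 0,"ry": 0,"rz": 0,"gripper": -0.9}]' --squeeze 30

```text
clock: 18.05
eef_pos: [599.9, 168.5, 40.8]
tcp_rot: [3.141, 0.0, 2.873]
contact_force: [-0.8, 1.9, 5.0]
opening: 0.155
```

Request:
move_arm --increments '[{"tx": 0,"ty": -0.1,"tz": 0,"rx": 0,"ry": 0,"rz": 0,"gripper": -0.9},{"tx": 0,"ty": -0.1,"tz": 0,"rx": 0,"ry": 0,"rz": 0,"gripper": -0.9},{"tx": 0,"ty": -0.1,"tz": 0,"rx": 0,"ry": 0,"rz": 0,"gripper": -0.9},{"tx": 0,"ty": 0,"tz": 0,"rx": 0,"ry": 0,"rz": 0,"gripper": -0.9},{"tx": 0,"ty": 0,"tz": 0,"rx": 0,"ry": 0,"rz": 0,"gripper": -0.9}]'

```text
clock: 18.55
eef_pos: [599.3, 166.1, 40.8]
tcp_rot: [3.14, 0.001, 2.873]
contact_force: [-0.5, 4.6, 4.5]
opening: 0.16
```

```bash
cat > f.py <<'E'
from h import *
F=[];W=[]
s=r.sense();f=np.array(s['contact_force']);p=s['eef_pos']
print('F cal x,y,z',np.round([f[:2]@CX,f[:2]@CY,f[2]],2),'pos cal',np.round(cal(p[:2]),2),'tq',np.round(s['wrist_torque'],2),'rot',np.round(s['tcp_rot'],4),s['opening'],s['clock'])
E
python3 f.py
```

```text
F cal x,y,z [-1.71  4.32  4.46] pos cal [50.86 49.45] tq [0.66 0.16 0.01] rot [3.1405e+00 6.0000e-04 2.8728e+00] 0.1602622111084186 18.55
```

Request:
move_arm --increments '[{"tx": 0,"ty": -0.1,"tz": 0,"rx": 0,"ry": 0,"rz": 0,"gripper": -0.9},{"tx": 0,"ty": -0.1,"tz": 0,"rx": 0,"ry": 0,"rz": 0,"gripper": -0.9},{"tx": 0,"ty": -0.1,"tz": 0,"rx": 0,"ry": 0,"rz": 0,"gripper": -0.9},{"tx": 0,"ty": -0.1,"tz": 0,"rx": 0,"ry": 0,"rz": 0,"gripper": -0.9},{"tx": 0,"ty": -0.1,"tz": 0,"rx": 0,"ry": 0,"rz": 0,"gripper": -0.9},{"tx": 0,"ty": -0.1,"tz": 0,"rx": 0,"ry": 0,"rz": 0,"gripper": -0.9},{"tx": 0,"ty": -0.1,"tz": 0,"rx": 0,"ry": 0,"rz": 0,"gripper": -0.9},{"tx": 0,"ty": -0.1,"tz": 0,"rx": 0,"ry": 0,"rz": 0,"gripper": -0.9},{"tx": 0,"ty": -0.1,"tz": 0,"rx": 0,"ry": 0,"rz": 0,"gripper": -0.9},{"tx": 0,"ty": -0.2,"tz": 0,"rx": 0,"ry": 0,"rz": 0,"gripper": -0.9},{"tx": 0,"ty": -0.2,"tz": 0,"rx": 0,"ry": 0,"rz": 0,"gripper": -0.9},{"tx": 0,"ty": -0.2,"tz": 0,"rx": 0,"ry": 0,"rz": 0,"gripper": -0.9}]'

```text
clock: 19.75
eef_pos: [595.4, 151.8, 40.8]
tcp_rot: [3.14, 0.001, 2.873]
contact_force: [-0.0, 4.7, 4.5]
opening: 0.161
```

Request:
move_arm --increments '[{"tx": 0,"ty": -0.2,"tz": 0,"rx": 0,"ry": 0,"rz": 0,"gripper": -0.9},{"tx": 0,"ty": -0.2,"tz": 0,"rx": 0,"ry": 0,"rz": 0,"gripper": -0.9},{"tx": 0,"ty": -0.2,"tz": 0,"rx": 0,"ry": 0,"rz": 0,"gripper": -0.9},{"tx": 0,"ty": -0.2,"tz": 0,"rx": 0,"ry": 0,"rz": 0,"gripper": -0.9},{"tx": 0,"ty": -0.2,"tz": 0,"rx": 0,"ry": 0,"rz": 0,"gripper": -0.9},{"tx": 0,"ty": -0.2,"tz": 0,"rx": 0,"ry": 0,"rz": 0,"gripper": -0.9},{"tx": 0,"ty": -0.2,"tz": 0,"rx": 0,"ry": 0,"rz": 0,"gripper": -0.9},{"tx": 0,"ty": -0.2,"tz": 0,"rx": 0,"ry": 0,"rz": 0,"gripper": -0.9},{"tx": 0,"ty": -0.2,"tz": 0,"rx": 0,"ry": 0,"rz": 0,"gripper": -0.9},{"tx": 0,"ty": -0.2,"tz": 0,"rx": 0,"ry": 0,"rz": 0,"gripper": -0.9},{"tx": 0,"ty": -0.2,"tz": 0,"rx": 0,"ry": 0,"rz": 0,"gripper": -0.9},{"tx": 0,"ty": -0.2,"tz": 0,"rx": 0,"ry": 0,"rz": 0,"gripper": -0.9}]'

```text
clock: 20.95
eef_pos: [589.0, 128.6, 40.8]
tcp_rot: [3.14, 0.001, 2.873]
contact_force: [-0.6, 7.1, 4.6]
opening: 0.16
```

```bash
cat > j.py <<'E'
from h import *
np.set_printoptions(precision=1,suppress=True)
import runpy; runpy.run_path('f.py')
a,d=snap('side','j_side');a=a.astype(int).reshape(-1,3)
P=cloud('side',d);P[...,:2]+=OFF['side'];X=P.reshape(-1,3);C=cal(X[:,:2])
k=(abs(C[:,0]+8)<25)&(abs(C[:,1])<50)&(a[:,0]>1.6*a[:,2])&(a[:,0]-a[:,2]>25)&(X[:,2]>18)&(X[:,2]<90)
print('amber',k.sum(),C[k].min(0),C[k].max(0),'z',X[k,2].min(),X[k,2].max(),'med',np.median(C[k],0))
k=(X[:,2]>43)&(X[:,2]<49)&(abs(C[:,0]+15)<17)&(abs(C[:,1])<80)&(a[:,0]<1.4*a[:,2])
h,e=np.histogram(C[k,1],np.arange(-80,82,4));print([(int(b),int(n)) for b,n in zip(e,h) if n])
E
python3 j.py
```

```text
F cal x,y,z [-2.5  6.7  4.6] pos cal [50.8 10.6] tq [0.9 0.1 0.1] rot [3.1 0.  2.9] 0.1596210008324267 20.95
amber 137 [-19.5 -41.4] [  8.4 -18. ] z 23.933627234995292 74.66900832260825 med [ -4.3 -35.3]
[(-72, 13), (-68, 14), (-64, 10), (-60, 7), (-56, 1), (-24, 1), (-8, 4), (-4, 2), (0, 2)]
```

Request:
move_arm --increments '[{"tx": 0,"ty": -0.1,"tz": 0,"rx": 0,"ry": 0,"rz": 0,"gripper": -0.9},{"tx": 0,"ty": -0.1,"tz": 0,"rx": 0,"ry": 0,"rz": 0,"gripper": -0.9},{"tx": 0,"ty": -0.1,"tz": 0,"rx": 0,"ry": 0,"rz": 0,"gripper": -0.9},{"tx": 0,"ty": -0.1,"tz": 0,"rx": 0,"ry": 0,"rz": 0,"gripper": -0.9},{"tx": 0,"ty": -0.1,"tz": 0,"rx": 0,"ry": 0,"rz": 0,"gripper": -0.9},{"tx": 0,"ty": -0.1,"tz": 0,"rx": 0,"ry": 0,"rz": 0,"gripper": -0.9},{"tx": 0,"ty": -0.1,"tz": 0,"rx": 0,"ry": 0,"rz": 0,"gripper": -0.9},{"tx": 0,"ty": -0.1,"tz": 0,"rx": 0,"ry": 0,"rz": 0,"gripper": -0.9},{"tx": 0,"ty": -0.1,"tz": 0,"rx": 0,"ry": 0,"rz": 0,"gripper": -0.9},{"tx": 0,"ty": -0.1,"tz": 0,"rx": 0,"ry": 0,"rz": 0,"gripper": -0.9},{"tx": 0,"ty": -0.1,"tz": 0,"rx": 0,"ry": 0,"rz": 0,"gripper": -0.9},{"tx": 0,"ty": -0.1,"tz": 0,"rx": 0,"ry": 0,"rz": 0,"gripper": -0.9}]'

```text
clock: 22.2
eef_pos: [585.8, 117.0, 40.8]
tcp_rot: [3.14, 0.001, 2.873]
contact_force: [0.1, 6.3, 4.8]
opening: 0.159
```

```bash
python3 j.py
```

```text
F cal x,y,z [-1.6  6.1  4.8] pos cal [50.8 -1.4] tq [0.8 0.1 0.1] rot [3.1 0.  2.9] 0.15922822378526452 22.2
amber 81 [-20.4 -50. ] [  7.5 -31.9] z 36.831908972346 78.63047036910521 med [ -0.9 -46.1]
[(-72, 15), (-68, 14), (-64, 12), (-60, 6), (-56, 1), (-20, 4), (-16, 2), (-12, 1), (-8, 1)]
```

Request:
move_arm --increments '[{"tx": 0,"ty": -0.05,"tz": 0,"rx": 0,"ry": 0,"rz": 0,"gripper": -0.9},{"tx": 0,"ty": -0.05,"tz": 0,"rx": 0,"ry": 0,"rz": 0,"gripper": -0.9},{"tx": 0,"ty": -0.05,"tz": 0,"rx": 0,"ry": 0,"rz": 0,"gripper": -0.9},{"tx": 0,"ty": -0.05,"tz": 0,"rx": 0,"ry": 0,"rz": 0,"gripper": -0.9},{"tx": 0,"ty": -0.05,"tz": 0,"rx": 0,"ry": 0,"rz": 0,"gripper": -0.9},{"tx": 0,"ty": -0.05,"tz": 0,"rx": 0,"ry": 0,"rz": 0,"gripper": -0.9}]'

```text
clock: 22.85
eef_pos: [585.0, 114.1, 40.7]
tcp_rot: [3.14, 0.001, 2.873]
contact_force: [-0.5, 6.3, 5.3]
opening: 0.157
```

Request:
move_arm --increments '[{"tx": 0,"ty": -0.05,"tz": 0,"rx": 0,"ry": 0,"rz": 0,"gripper": -0.9},{"tx": 0,"ty": -0.05,"tz": 0,"rx": 0,"ry": 0,"rz": 0,"gripper": -0.9}]'

```text
clock: 23.05
eef_pos: [584.8, 113.2, 40.8]
tcp_rot: [3.14, 0.001, 2.873]
contact_force: [0.2, 5.8, 5.8]
opening: 0.161
```

Request:
move_arm --increments '[{"tx": 0,"ty": -0.05,"tz": 0,"rx": 0,"ry": 0,"rz": 0,"gripper": -0.9}]'

```text
clock: 23.15
eef_pos: [584.6, 112.7, 40.8]
tcp_rot: [3.14, 0.001, 2.873]
contact_force: [-0.9, 5.7, 5.1]
opening: 0.157
```

```bash
python3 j.py
```

```text
F cal x,y,z [-2.4  5.2  5.1] pos cal [50.8 -6. ] tq [0.8 0.1 0.1] rot [3.1 0.  2.9] 0.15650744557052715 23.15
amber 37 [-20.3 -50. ] [  7.5 -34. ] z 37.64434627227443 74.9253045387152 med [  4.8 -46.3]
[(-72, 11), (-68, 12), (-64, 11), (-60, 6), (-56, 6), (-28, 1), (-24, 3), (-20, 1), (-16, 3)]
```

Request:
move_arm --increments '[{"tx": 0,"ty": -0.05,"tz": 0,"rx": 0,"ry": 0,"rz": 0,"gripper": -0.9}]'

```text
clock: 23.3
eef_pos: [584.5, 112.2, 40.8]
tcp_rot: [3.14, 0.001, 2.873]
contact_force: [0.1, 5.4, 4.8]
opening: 0.165
```

Request:
move_arm --increments '[{"tx": 0,"ty": -0.05,"tz": 0,"rx": 0,"ry": 0,"rz": 0,"gripper": -0.9}]'

```text
clock: 23.4
eef_pos: [584.3, 111.7, 40.8]
tcp_rot: [3.14, 0.001, 2.873]
contact_force: [-0.3, 5.1, 6.0]
opening: 0.159
```

Request:
move_arm --increments '[{"tx": 0,"ty": -0.03,"tz": 0,"rx": 0,"ry": 0,"rz": 0,"gripper": -0.9}]'

```text
clock: 23.5
eef_pos: [584.3, 111.4, 40.8]
tcp_rot: [3.14, 0.001, 2.873]
contact_force: [-0.9, 5.8, 5.5]
opening: 0.161
```

Request:
move_arm --increments '[{"tx": 0,"ty": -0.04,"tz": 0,"rx": 0,"ry": 0,"rz": 0,"gripper": -0.9}]'

```text
clock: 23.6
eef_pos: [584.2, 111.1, 40.8]
tcp_rot: [3.14, 0.001, 2.873]
contact_force: [-0.3, 7.5, 5.9]
opening: 0.157
```

Request:
move_arm --increments '[{"tx": 0,"ty": -0.04,"tz": 0,"rx": 0,"ry": 0,"rz": 0,"gripper": -0.9}]'

```text
clock: 23.7
eef_pos: [584.1, 110.8, 40.8]
tcp_rot: [3.14, 0.001, 2.873]
contact_force: [-0.2, 7.1, 4.5]
opening: 0.155
```

Request:
move_arm --increments '[{"tx": 0,"ty": -0.04,"tz": 0,"rx": 0,"ry": 0,"rz": 0,"gripper": -0.9}]'

```text
clock: 23.8
eef_pos: [584.1, 110.6, 40.8]
tcp_rot: [3.14, 0.001, 2.873]
contact_force: [0.0, 7.6, 4.5]
opening: 0.156
```

Request:
move_arm --increments '[{"tx": 0,"ty": -0.02,"tz": 0,"rx": 0,"ry": 0,"rz": 0,"gripper": -0.9}]'

```text
clock: 23.9
eef_pos: [584.1, 110.5, 40.8]
tcp_rot: [3.14, 0.001, 2.873]
contact_force: [-0.4, 9.1, 4.0]
opening: 0.158
```

Request:
move_arm --increments '[{"tx": 0,"ty": -0.02,"tz": 0,"rx": 0,"ry": 0,"rz": 0,"gripper": -0.9}]'

```text
clock: 24.0
eef_pos: [584.0, 110.4, 40.8]
tcp_rot: [3.14, 0.001, 2.873]
contact_force: [0.6, 8.7, 3.8]
opening: 0.164
```

```bash
python3 f.py; python3 j.py
```

```text
F cal x,y,z [-1.71  8.56  3.75] pos cal [50.83 -8.32] tq [1.2  0.05 0.03] rot [3.1395e+00 9.0000e-04 2.8726e+00] 0.16380199468711285 24.0
F cal x,y,z [-1.7  8.6  3.8] pos cal [50.8 -8.3] tq [1.2 0.1 0. ] rot [3.1 0.  2.9] 0.16380199468711285 24.0
amber 33 [-20.3 -49.5] [  7.8 -38.5] z 38.93628997775495 74.2974989349877 med [  4.7 -47.4]
[(-76, 1), (-72, 13), (-68, 14), (-64, 11), (-60, 5), (-56, 7), (-28, 3), (-24, 1), (-20, 2), (-16, 1), (-12, 1)]
```

Request:
move_arm --increments '[{"tx": 0,"ty": 0.04,"tz": 0,"rx": 0,"ry": 0,"rz": 0,"gripper": -0.9},{"tx": 0,"ty": 0,"tz": 0,"rx": 0,"ry": 0,"rz": 0,"gripper": -0.9}]'

```text
clock: 24.25
eef_pos: [584.0, 110.4, 40.8]
tcp_rot: [3.14, 0.001, 2.873]
contact_force: [-0.7, 6.6, 4.8]
opening: 0.157
```

```bash
python3 f.py
```

```text
F cal x,y,z [-2.37  6.16  4.85] pos cal [50.78 -8.31] tq [0.87 0.1  0.05] rot [3.1402e+00 7.0000e-04 2.8728e+00] 0.15673817990710212 24.25
```

Request:
move_arm --increments '[{"tx": 0,"ty": 0.05,"tz": 0,"rx": 0,"ry": 0,"rz": 0,"gripper": -0.9},{"tx": 0,"ty": 0.03,"tz": 0,"rx": 0,"ry": 0,"rz": 0,"gripper": -0.9},{"tx": 0,"ty": 0,"tz": 0,"rx": 0,"ry": 0,"rz": 0,"gripper": -0.9}]'

```text
clock: 24.55
eef_pos: [584.0, 110.4, 40.7]
tcp_rot: [3.141, 0.001, 2.873]
contact_force: [-1.0, 2.7, 7.0]
opening: 0.156
```

```bash
python3 f.py
```

```text
F cal x,y,z [-1.67  2.33  6.98] pos cal [50.79 -8.3 ] tq [0.22 0.19 0.03] rot [3.1413e+00 5.0000e-04 2.8730e+00] 0.15607953899886617 24.55
```

Request:
move_arm --increments '[{"tx": 0,"ty": 0,"tz": 0,"rx": 0,"ry": 0,"rz": 0,"gripper": -0.5},{"tx": 0,"ty": 0,"tz": 0,"rx": 0,"ry": 0,"rz": 0,"gripper": -0.3},{"tx": 0,"ty": 0,"tz": 0,"rx": 0,"ry": 0,"rz": 0,"gripper": -0.1},{"tx": 0,"ty": 0,"tz": 0,"rx": 0,"ry": 0,"rz": 0,"gripper": 0},{"tx": 0,"ty": 0,"tz": 0,"rx": 0,"ry": 0,"rz": 0,"gripper": 0}]'

```text
clock: 25.05
eef_pos: [583.6, 110.2, 40.3]
tcp_rot: [-3.141, -0.0, 2.873]
contact_force: [0.3, 0.4, 0.5]
opening: 0.499
```

Request:
move_arm --increments '[{"tx": 0,"ty": 0,"tz": -0.5,"rx": 0,"ry": 0,"rz": 0,"gripper": 0},{"tx": 0,"ty": 0,"tz": -1,"rx": 0,"ry": 0,"rz": 0,"gripper": 0},{"tx": 0,"ty": 0,"tz": -2,"rx": 0,"ry": 0,"rz": 0,"gripper": 0},{"tx": 0,"ty": 0,"tz": -3,"rx": 0,"ry": 0,"rz": 0,"gripper": 0},{"tx": 0,"ty": 0,"tz": -3,"rx": 0,"ry": 0,"rz": 0,"gripper": 0},{"tx": 0,"ty": 0,"tz": -3,"rx": 0,"ry": 0,"rz": 0,"gripper": 0},{"tx": 0,"ty": 0,"tz": -2,"rx": 0,"ry": 0,"rz": 0,"gripper": 0},{"tx": 0,"ty": 0,"tz": -1,"rx": 0,"ry": 0,"rz": 0,"gripper": 0},{"tx": 0,"ty": 0,"tz": 0,"rx": 0,"ry": 0,"rz": 0,"gripper": 0},{"tx": 0,"ty": 0,"tz": 0,"rx": 0,"ry": 0,"rz": 0,"gripper": 0}]'

```text
clock: 26.05
eef_pos: [583.3, 110.2, 194.8]
tcp_rot: [-3.141, -0.001, 2.873]
contact_force: [0.5, 0.9, -0.1]
opening: 0.498
```

```bash
python3 j.py; python3 -c "
from h import *
a=cv2.imread('pics/j_side.png');cv2.imwrite('pics/g9.png',cv2.resize(a[90:290,180:300],(360,600),interpolation=2))
d=r.grab_frame('side')[1];P=cloud('side',d);P[...,:2]+=OFF['side'];X=P.reshape(-1,3);C=cal(X[:,:2])
k=(X[:,2]>43)&(X[:,2]<49)&(abs(C[:,0]+8)<40)&(C[:,1]<0)&(C[:,1]>-35)
print('jaw',k.sum(),C[k][:40:3].tolist() if 0 else [C[k&(abs(C[:,0]-x)<6),1].max().round(1) if (k&(abs(C[:,0]-x)<6)).any() else None for x in(-30,-20,-10,0,10,20,30)])
k=(X[:,2]>92)&(X[:,2]<100)&(abs(C[:,0]-50)<20)&(abs(C[:,1])<40);print('grip',k.sum(),C[k].min(0),C[k].max(0))
"
```

```text
F cal x,y,z [ 0.3  1.  -0.1] pos cal [50.1 -8.7] tq [ 0.1  0.  -0. ] rot [-3.1 -0.   2.9] 0.49782049945998574 26.05
amber 33 [-20.4 -49.8] [  8.  -37.8] z 43.32496354801128 77.12522532440457 med [  4.2 -47.5]
[(-72, 11), (-68, 9), (-64, 13), (-60, 7), (-56, 7), (-52, 1), (-28, 2), (-24, 2), (-20, 2), (-16, 2)]
jaw 40 [np.float64(-12.4), None, None, None, np.float64(-13.1), np.float64(-14.7), np.float64(-18.0)]
grip 38 [ 38.00359837 -17.92826222] [60.89864719 -1.85699803]
```

View pics/g9.png

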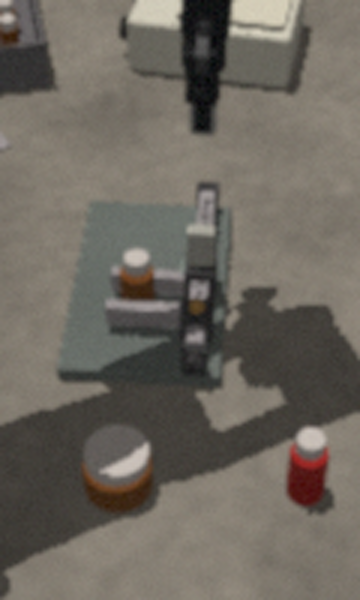

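The vial stands upright between the two jaws (about column 137, row 275), the carriage stayed where I left it, and the jar and the red vial are where they were. The gripper is well clear, so I'm handing in.

```bash
python3 -c "
from rig import r
print(r.sign_off())"
```

```text
the job is handed in; nothing more can be done
None
```

The medium amber vial is standing on the caliper base, nipped between both jaws, and the job is handed in at about 26 s of the 54 s allowed.

- **Placing:** I stood the vial at about x = -8 mm on the caliper, about 7 mm clear of the moving jaw. Seating it on the plate peaked at about 15 N before I eased off, let go and lifted away.
- **Nip:** I slid the carriage closed by its grip. The force rose from about 5.5 N of sliding friction to about 8.6 N, so roughly 3 N on the glass. I took the load off the arm before opening the fingers.
- **Last checks:** In the last picture the vial stands upright between the jaws. The grip is still at about y = -9 mm, where I left it. The gripper is clear with about zero force. The jar and red look-alike look undisturbed. I took no last look at the beaker, mortar, slim vial or spatula; the arm stayed clear of them.

**Checks that disagreed:**
- **Tool height:** The reported height read about 28–30 mm lower than the cameras showed. I worked from the camera heights with small guarded steps, and the vial met the plate where expected.
- **Cameras:** The two cameras differed by about 2.5 mm in x and in y, so I used their mean.
- **Wrong detections:** The networks' best guess for the vial in the top view was the red look-alike, and their "zero" points were up to about 11 mm off. I used the depth pictures instead.
- **Refused calls:** My first three move calls were refused as invalid because rows left out fields; nothing moved.
- **Jaw skew:** I inferred it from the force and did not measure it directly.

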